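Load the dry box and bolt its bifold door

TASK

Push the dry box's bifold door at its fold rail until both panels are folded right back, then put every module on the bench into the box, each flat on the floor of a bay of its own, fin up and with its orange plug towards the bolt end. Someone left the bolt half out: draw it fully back, unfold the door until it is shut flat, and only then slide the bolt fully home into its keeper. Leave the other things on the bench where they are.

Things in the scene. Friction and masses are not known exactly. Their poses are not given: they have to be found in the camera images.
- drybox: Fixed grey box 232 (x) x 216 (y) mm, walls 6 thick, rim 65 above bench, floor 5. Origin on bench under its centre, z up. Door hinge at its -y end, bolt at +y. Four bays side by side along x, each 50 wide, y -31 to 102 mm, parted by ribs 10 high, 4 thick. From y = -31 to the hinge end: 30 high partition and white drying cartridge. Bolt shelf, 70 wide, rim high, reaches y = 182.
- door (a joint): Bifold angle a (rad): 0 shut flat, 1.4 folded back to its stop. Two white panels, each 100 mm long, 6 thick, box wide. First panel hinged at box y -100, 69 above bench; the other's far end runs on the rim track. Fold at y -100+100cos a, height 69+100sin a mm. Stays where left; 5 to 10 N level push at the rail folds it. Folded: 180 high, within 75 of the hinge. Starts ajar.
- fold_rail (a point): Middle of the steel rail on the door's fold hinge: 14 mm diameter, 150 long along box x, fixed to the first panel, centre 12 mm out square from its mid-plane at the fold: box y = -100 + 100 cos a - 12 sin a, height 69 + 100 sin a + 12 cos a mm (a = door angle). Free space above and on both sides of it.
- bolt (a joint): Travel of the steel barrel bolt (m): 0 = drawn back, 0.040 = end stop, home in the keeper loop on the shut door. Slides along box -y (towards the hinge end) against about 2 N of friction either way and stays where it is left. Starts half out, where it would foul the keeper as the door comes down.
- bolt_knob (a point): On the axis of the bolt's red upright knob: 14 mm diameter, from 80 to 112 mm above the bench; this point is 100 mm above the bench, at box y = 152 mm minus the travel. The rod under it is 10 mm thick. Moves with the bolt. Push it or pinch it from above.
- bay0 (a point): Centre of the floor of bay 0 of the dry box, 5 mm above the bench; axes as the box's. Fixed on the box. Bays are 54 mm apart.
- module0_mid (a point): Module 0 (absent in some starts), 160 g: black block 42 mm wide (its x), 26 high, y -56 to +44, plus orange plug 26 wide sticking out to y = +56. On top an upright aluminium grip fin 10 thick (x), 60 long (y -30 to +30), 26 high. Point half-way up, level with the block's top: 26 above its underside, 26 below the fin's top. z up.
- module0_plug (a point): Middle of the orange plug of module 0: 50 mm from its centre along its y, 13 mm above its underside.
- bay1 (a point): Centre of the floor of bay 1 of the dry box, 5 mm above the bench; axes as the box's. Fixed on the box. Bays are 54 mm apart.
- module1_mid (a point): Module 1 (absent in some starts), 160 g: black block 42 mm wide (its x), 26 high, y -56 to +44, plus orange plug 26 wide sticking out to y = +56. On top an upright aluminium grip fin 10 thick (x), 60 long (y -30 to +30), 26 high. Point half-way up, level with the block's top: 26 above its underside, 26 below the fin's top. z up.
- module1_plug (a point): Middle of the orange plug of module 1: 50 mm from its centre along its y, 13 mm above its underside.
- bay2 (a point): Centre of the floor of bay 2 of the dry box, 5 mm above the bench; axes as the box's. Fixed on the box. Bays are 54 mm apart.
- module2_mid (a point): Module 2 (absent in some starts), 160 g: black block 42 mm wide (its x), 26 high, y -56 to +44, plus orange plug 26 wide sticking out to y = +56. On top an upright aluminium grip fin 10 thick (x), 60 long (y -30 to +30), 26 high. Point half-way up, level with the block's top: 26 above its underside, 26 below the fin's top. z up.
- module2_plug (a point): Middle of the orange plug of module 2: 50 mm from its centre along its y, 13 mm above its underside.
- bay3 (a point): Centre of the floor of bay 3 of the dry box, 5 mm above the bench; axes as the box's. Fixed on the box. Bays are 54 mm apart.
- module3_mid (a point): Module 3 (absent in some starts), 160 g: black block 42 mm wide (its x), 26 high, y -56 to +44, plus orange plug 26 wide sticking out to y = +56. On top an upright aluminium grip fin 10 thick (x), 60 long (y -30 to +30), 26 high. Point half-way up, level with the block's top: 26 above its underside, 26 below the fin's top. z up.
- module3_plug (a point): Middle of the orange plug of module 3: 50 mm from its centre along its y, 13 mm above its underside.
- spool: Steel solder spool, 54 mm diameter, 42 mm high. Bystander. Origin under its centre.
- cleaner: Green bottle, 48 mm diameter, 110 mm high. Bystander. Origin under its centre.
- tipcleaner: Black round pot with brass wool, 72 mm diameter, 50 mm high. Bystander. Origin under its centre.

How it is judged:
By the outcome, as a careful person would: the job done as asked, in the order asked, and still so for the second after the job is handed in, with the robot touching nothing.
Of module0, module1, module2, module3 only 3 to 4 are there at a start; the rules pass over those that are not, and their reading is None.
At some moment in a run one of module0, module1, module2, module3 may be knocked a few centimetres aside while the robot is not near it.
Once in a run the grip may slacken for a moment while it holds something.
It also fails if it takes over 200 s, if anything falls off the work surface, if the arm or the gripper's body presses on something with over 40 N, if the wrist force passes 120 N, or if a joint passes its speed limit or range.

ROBOT

A 6-joint arm with a two-finger parallel gripper is mounted at the origin on the work surface. World frame = base frame: x ahead of the robot, y to its left, z up, the work surface at z = 0. Lengths are in m, angles in degrees, forces in N, time in s.
With the tool pointing down it reaches from about 0.3 to 0.75 m from the base axis. Payload 8.5 kg.
Tool frame: the origin (TCP) lies on the centre line of the jaws, within the pads' length; the fingertips stand env.tips_ahead ahead of it and the grasp point (between the pads) lies 8 mm behind it (env.tips_ahead is the distance from the TCP to the fingertips, in m); z points along the fingers, y is the direction in which the jaws open and shut (so a half turn about z gives the same grasp; the last joint's range is limited). The gripper opens to 85 mm and grips with 20 to 120 N. Pads are 22 mm wide; open, the fingers measure 114 mm over their backs; the gripper's body (76 mm by 85 mm) begins 54 mm behind the grasp point. The pads swing forward as they close: fully open they stand 13 mm farther back than shut.
Start: joints at [-76.622, 21.807, 74.336, -0, 83.858, -12.336], TCP at [0.239, -0.496, 0.242] pointing down, gripper open.
Joint ranges: [-178.18, 178.18], [-50.72, 133.34], [12.68, 142.11], [-81.47, 261.47], [9.98, 163.14], [-165.26, 165.26]. Speed limits (degrees/s): [136.94, 136.94, 180, 180, 180, 180].

INTERFACE

Orientations are given as a 3x3 rotation matrix whose columns are the frame's x, y, z axes.
In Python, from rig import env gives the robot as it stands.
- The arm moves only by the tool servo_tool, never from a script. Its argument "commands" is a list of rows, each an object with "linear": the shift along the tool's x, y, z in mm, a list of three; "angular": the turn, a rotation vector about the tool's x, y, z in degrees, a list of three; "gripper": the opening, from -1 (shut) to 1 (fully open). In form: [{"linear": [x, y, z], "angular": [rx, ry, rz], "gripper": gripper}, ...]. A call has 1 to 20 rows; each row is the pose to reach, as a shift and turn from the pose commanded when the call began, along the tool's axes at that moment; what a row does not reach only later rows make up. A row lasts 1/10 s, in which the tool goes at most 50 mm and 8.59 degrees, less where a joint would pass 70% of its speed; a pose out of reach is approached as far as the arm can. A call with a gripper value outside its range is refused whole. The fingers move at their own pace and stop on an object; "force" is the grip in N (left out, the last holds). Time passes only in rows, so rows that repeat a pose let the fingers close. It gives the time, the measured TCP pose, the force and the opening at its end, in the units of the state.
- env.observe(): the state, without advancing time (a new reading comes with each control period).
- env.get_image(name): name is "scene" or "top"; returns a dict with "frame" (480x640x3 uint8, blue, green, red), "fx", "fy", "cx", "cy" (pixels), "cam_to_world" (4x4, takes a point from camera to world coordinates). Camera axes: x right, y up, looking along -z (the intrinsics and any distortion apply to the point x, -y, -z); pixel columns grow to the right and rows downward; lengths in m; the calibration is good to about 2 mm. A picture is of the moment at which its call begins. There is no depth.
- env.close_job(): hands the job in, once; it reports no verdict.
Trained networks look in a picture, given as the dict that the camera call returned (one of the last four; its "shot" number tells which), for a name from the list of things; names that differ only in an ending like _2 or _b are one class to them, and where a whole thing is asked for, a point or a joint stands for the part that bears it (a point fixed in the world has none). Each returns a list of dicts, best first, with "confidence" (0 to 1); they miss things now and then, are a little off and sometimes report something else, mostly with a low value. They report only what shows in the picture. A call takes as long as a camera call.
- env.trace(picture, query): "pixels" (480x640 bool, what is visible of it) and "extent" ([left, top, right, bottom] in pixels, round what is visible of it).
The state is a dict: "time_s": time; "q": joint angles; "qvel": joint speeds; "joint_efforts": joint torques, N m; "position": TCP position; "tool_rot": TCP orientation; "ft_force": force on the tool from outside, world axes, zero at the start; "wrist_torque": the same for the moment, N m; "grip_width": finger opening in m.
Only numpy, scipy, OpenCV 4.12 (cv2) and the standard library are available. Lean on these libraries where they do the work, as an engineer would, in place of code of your own. Each camera call takes 0.05 s, during which the arm holds its last target.

## Working session

There is one attempt and no reset: what is moved stays moved. The work goes in short steps, Python scripts to look and compute and a tool call to move; the robot and the scene stay as the last step left them, time stands still between calls to the robot, and variables do not carry over. Pictures are saved under pics/ and viewed, and the job is handed in when it is done.

Besides the shell and the picture viewer there is one more tool, called after ">>>" as name(argument=value, ...) on one line, values as JSON. servo_tool: Moves the arm, as the interface text tells. Its arguments: {"type":"object","properties":{"commands":{"type":"array","items":{"type":"object","properties":{"linear":{"type":"array","items":{"type":"number"}},"angular":{"type":"array","items":{"type":"number"}},"gripper":{"type":"number"}}}},"force":{"type":"number"}},"required":["commands"]}

```bash
ls; mkdir -p pics; python3 - <<'E'
from rig import env
import cv2,numpy as np
o=env.observe(); print(o, env.tips_ahead)
for n in ("scene","top"):
    p=env.get_image(n); cv2.imwrite(f"pics/{n}0.png",p["frame"]); print(n,p["fx"],p["fy"],p["cx"],p["cy"],np.round(p["cam_to_world"],4).tolist(),p.keys())
E
```

```text
pics
{'time_s': 0.0, 'q': array([-7.66211518e+01,  2.18428705e+01,  7.43862864e+01, -9.50360211e-04,
        8.38601408e+01, -1.23360593e+01]), 'qvel': array([-0.12371814,  0.05887197, -0.06801427, -0.07669176,  0.03738871,
       -0.00263325]), 'joint_efforts': array([-2.10440994e-03, -4.48468709e+01, -2.31274331e+01, -3.03667184e-04,
        4.84755932e-03, -9.10852748e-06]), 'position': array([ 0.2385638 , -0.49524258,  0.24168514]), 'tool_rot': array([[ 9.00963444e-01,  4.33894839e-01, -3.76672618e-04],
       [ 4.33894887e-01, -9.00962230e-01,  1.51242634e-03],
       [ 3.16866180e-04, -1.52607716e-03, -9.99998785e-01]]), 'ft_force': array([-0.35098579,  0.15967187,  0.32104545]), 'wrist_torque': array([ 0.04206156, -0.0216547 , -0.05376232]), 'grip_width': 0.08592657622331865} 0.011
scene 474.49319254451194 474.49319254451194 319.45558853826964 239.15497999358743 [[-0.6611, -0.4319, 0.6135, 1.3438], [0.7502, -0.3894, 0.5344, 0.6271], [0.0081, 0.8136, 0.5814, 0.8216], [0.0, 0.0, 0.0, 1.0]] dict_keys(['frame', 'fx', 'fy', 'cx', 'cy', 'cam_to_world', 'shot'])
top 471.66362886563724 471.66362886563724 320.89009728681106 230.0527605375256 [[-0.0194, 0.9976, -0.0664, 0.4946], [-0.9996, -0.0206, -0.0167, -0.0287], [-0.018, 0.066, 0.9977, 1.2934], [0.0, 0.0, 0.0, 1.0]] dict_keys(['frame', 'fx', 'fy', 'cx', 'cy', 'cam_to_world', 'shot'])
```

View pics/scene0.png

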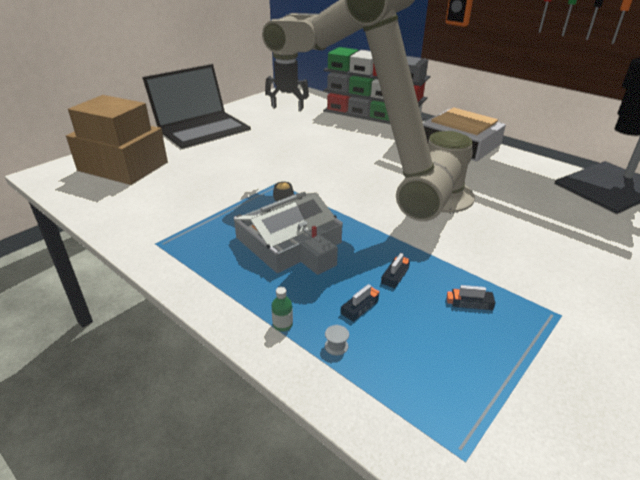

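View pics/top0.png

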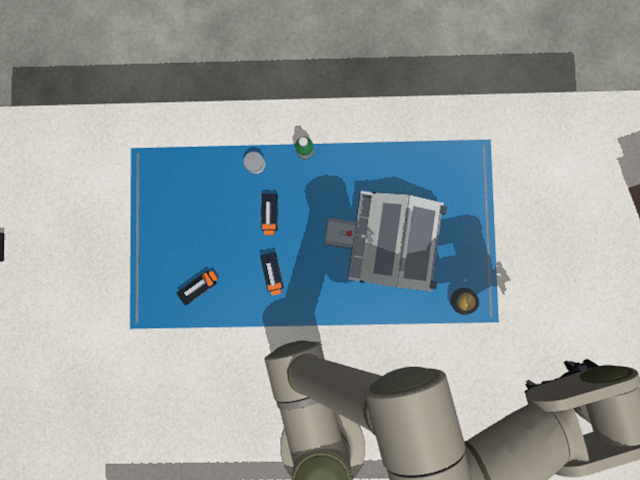

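```bash
cat > h.py <<'E'
from rig import env
import cv2,numpy as np
def proj(p,P):
    P=np.atleast_2d(P); T=np.linalg.inv(p["cam_to_world"]); c=P@T[:3,:3].T+T[:3,3]
    return np.c_[p["fx"]*c[:,0]/-c[:,2]+p["cx"], p["fy"]*-c[:,1]/-c[:,2]+p["cy"]]
def ray(p,uv,z):
    uv=np.atleast_2d(uv).astype(float)
    d=np.c_[(uv[:,0]-p["cx"])/p["fx"],-(uv[:,1]-p["cy"])/p["fy"],-np.ones(len(uv))]@p["cam_to_world"][:3,:3].T
    o=p["cam_to_world"][:3,3]; return o+d*((z-o[2])/d[:,2])[:,None]
def box(x0,x1,y0,y1,z0,z1):
    return np.array([[x,y,z] for x in(x0,x1) for y in(y0,y1) for z in(z0,z1)])/1000.
MOD=[box(-21,21,-56,44,0,26),box(-13,13,44,56,0,26),box(-5,5,-30,30,26,52)]
def T(P,x,y,th,z=0):
    c,s=np.cos(th),np.sin(th); return P@np.array([[c,-s,0],[s,c,0],[0,0,1]]).T+[x,y,z]
def sil(p,parts,pose,S=4,off=(0,0)):
    m=np.zeros((480,640),np.uint8)
    for b in parts:
        q=proj(p,T(b,*pose))+off
        h=cv2.convexHull(np.round(q*16).astype(np.int32)); cv2.fillConvexPoly(m,h,255,cv2.LINE_AA,4)
    return m/255.
def tr(p,q,mn=0.3):
    return [r for r in env.trace(p,q) if r["confidence"]>=mn]
E
python3 - <<'E'
from h import *
for n in ("top","scene"):
    p=env.get_image(n)
    vis=cv2.resize(p["frame"],None,fx=1,fy=1).copy()
    for q in ("module0_mid","drybox","fold_rail","bolt_knob","door","bolt","spool","module0_plug","bay0"):
        for r in env.trace(p,q):
            ys,xs=np.nonzero(r["pixels"]); print(n,q,round(r["confidence"],2),r["extent"],len(xs),xs.mean().round(1),ys.mean().round(1))
    c=p["frame"][120:320,120:500] if n=="top" else p["frame"][170:370,150:550]
    cv2.imwrite(f"pics/{n}1.png",cv2.resize(c,None,fx=2,fy=2,interpolation=cv2.INTER_CUBIC))
print(env.observe()["time_s"])
E
```

```text
top module0_mid 0.86 [260.5, 250.4, 280.5, 295.3] 653 271.1 272.9
top drybox 0.92 [324.4, 190.2, 447.2, 290.8] 8638 390.0 240.2
top fold_rail 0.81 [359.1, 191.1, 440.2, 293.8] 6389 399.6 241.3
top fold_rail 0.44 [324.6, 190.8, 443.0, 294.0] 8270 390.0 240.2
top bolt_knob 0.58 [339.1, 233.4, 366.9, 237.9] 83 352.3 234.4
top bolt_knob 0.4 [359.0, 192.4, 441.3, 290.2] 6430 399.6 241.5
top bolt_knob 0.21 [325.8, 188.9, 447.9, 288.7] 8503 389.8 240.2
top door 0.63 [357.4, 194.9, 440.2, 291.8] 6382 399.9 241.4
top bolt 0.66 [344.1, 235.5, 366.7, 239.9] 50 355.8 234.9
top spool 0.6 [246.0, 153.8, 267.2, 173.7] 375 253.9 163.0
top module0_plug 0.6 [259.9, 253.9, 283.4, 291.4] 685 271.5 273.6
top bay0 0.78 [324.9, 192.2, 449.3, 293.9] 8414 390.3 240.1
scene module0_mid 0.58 [324.9, 324.9, 349.9, 356.9] 579 336.3 340.2
scene module0_mid 0.56 [381.7, 254.4, 412.9, 287.6] 624 395.6 271.9
scene drybox 0.85 [234.0, 193.8, 343.0, 273.9] 6064 292.1 233.1
scene drybox 0.55 [343.0, 288.0, 380.4, 321.1] 762 359.9 303.3
scene fold_rail 0.93 [234.1, 191.2, 334.6, 249.2] 2879 289.2 217.7
scene fold_rail 0.42 [382.9, 254.8, 413.8, 289.5] 588 395.2 271.7
scene fold_rail 0.21 [233.8, 192.4, 341.6, 277.5] 6212 292.4 233.4
scene door 0.55 [234.4, 195.4, 337.4, 248.5] 2761 288.7 217.9
scene spool 0.66 [324.7, 325.4, 348.4, 356.6] 604 336.4 340.1
scene spool 0.62 [233.5, 189.3, 341.8, 275.0] 6157 292.3 233.4
scene module0_plug 0.77 [379.1, 254.0, 410.7, 286.4] 579 395.3 271.6
scene module0_plug 0.17 [236.0, 193.6, 344.1, 273.2] 6209 292.4 233.2
scene bay0 0.85 [238.0, 193.2, 339.4, 274.6] 6180 292.5 233.3
1.1
```

View pics/top1.png

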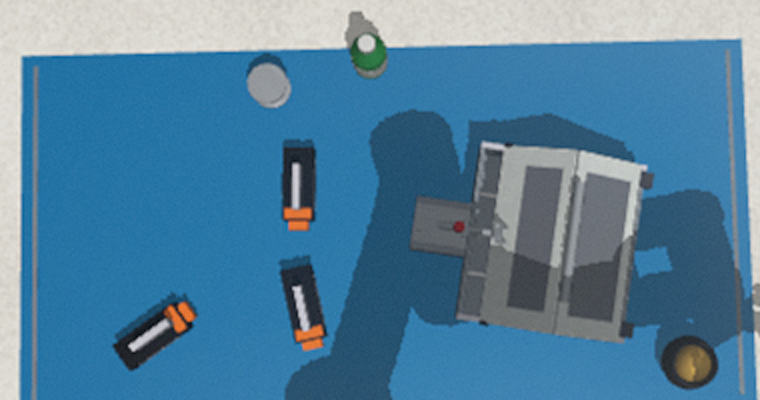

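View pics/scene1.png

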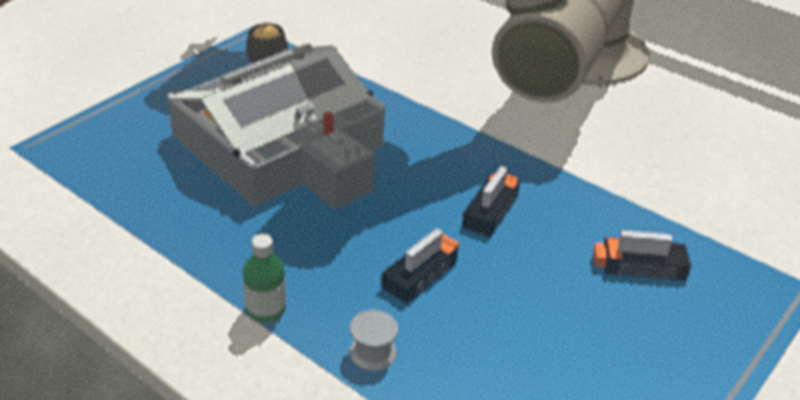

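```bash
cat > fit.py <<'E'
from h import *
from scipy.optimize import minimize
def nonblue(p):
    f=cv2.GaussianBlur(p["frame"],(0,0),0.6).astype(float); B,G,R=f[...,0],f[...,1],f[...,2]
    return ((B-R)<0.35*B+3).astype(float)
def win(m,margin=6):
    ys,xs=np.nonzero(m>0.01); w=np.zeros(m.shape,bool)
    w[max(ys.min()-margin,0):ys.max()+margin,max(xs.min()-margin,0):xs.max()+margin]=1; return w
def fit(ps,masks,parts_fn,x0,step,its=2):
    wins=[win(sil(p,*parts_fn(x0)),8) for p in ps]
    def cost(x):
        return sum(np.abs(sil(p,*parts_fn(x))-m)[w].sum() for p,m,w in zip(ps,masks,wins))
    x=np.array(x0,float)
    for _ in range(its):
        sx=np.vstack([x]+[x+np.eye(len(x))[i]*step[i] for i in range(len(x))])
        r=minimize(cost,x,method="Nelder-Mead",options=dict(initial_simplex=sx,xatol=1e-5,fatol=.01,maxiter=400)); x=r.x
    return x,r.fun
modfn=lambda x:(MOD,tuple(x))
def boxfn(x):
    a=x[3]; c,s=100*np.cos(a),100*np.sin(a)
    def pan(y0,z0,y1,z1):
        d=np.array([y1-y0,z1-z0]); d/=np.hypot(*d); n=np.array([-d[1],d[0]])*3
        return np.array([[X,y+sg*n[0],z+sg*n[1]] for X in(-116,116) for (y,z) in((y0,z0),(y1,z1)) for sg in(-1,1)])/1000.
    k,sn=np.cos(a),np.sin(a)
    fr=[-100+c-12*sn,69+s+12*k]
    return ([box(-116,116,-108,108,0,65),box(-35,35,108,182,0,65),pan(-100,69,-100+c,69+s),pan(-100+c,69+s,-100+2*c,69),box(-75,75,fr[0]-7,fr[0]+7,fr[1]-7,fr[1]+7)],tuple(x[:3]))
def modinit(p):
    """orange blobs + masks in top view -> (x,y,th)"""
    hsv=cv2.cvtColor(p["frame"],cv2.COLOR_BGR2HSV); o=((hsv[...,0]<14)&(hsv[...,0]>4)&(hsv[...,1]>150)&(hsv[...,2]>120)).astype(np.uint8)
    n,l,st,ce=cv2.connectedComponentsWithStats(cv2.dilate(o,np.ones((3,3)))); return [(ce[i],st[i,4]) for i in range(1,n) if st[i,4]>20]
E
python3 - <<'E'
from fit import *
ps=[env.get_image("top"),env.get_image("scene")]; ms=[nonblue(p) for p in ps]
np.save("ps.npy",np.array(ps,dtype=object),allow_pickle=True)
for c,a in modinit(ps[0]): print(c,a,ray(ps[0],c,0.02)[0][:2])
cv2.imwrite("pics/m.png",np.hstack([ms[0]*255,ms[1]*255])[100:380])
# rough init from pixel: centre & plug
for ctr,plug in (((269,211),(269,231)),((271,271),(276,291)),((195,287),(213,277))):
    a=ray(ps[0],ctr,.026)[0];b=ray(ps[0],plug,.02)[0]; th=np.arctan2(b[1]-a[1],b[0]-a[0])-np.pi/2
    for P,M in ((ps,ms),(ps[:1],ms[:1]),(ps[1:],ms[1:])):
        x,f=fit(P,M,modfn,[a[0],a[1],th],[.006,.006,.1]); print(np.round(x[:2],4),np.degrees(x[2]).round(1),round(f,1))
a=ray(ps[0],(400,241),.07)[0]
for P,M in ((ps,ms),(ps[:1],ms[:1]),(ps[1:],ms[1:])):
    x,f=fit(P,M,boxfn,[a[0],a[1],-.1,.4],[.01,.01,.1,.2],3); print("box",np.round(x[:2],4),np.degrees(x[2]).round(2),x[3].round(3),round(f,1))
print(env.observe()["time_s"])
E
```

```text
[268.66292135 228.52808989] 178 [0.58634456 0.13417695]
[209.64467005 277.59898477] 197 [0.4568661  0.29542121]
[274.87931034 288.1954023 ] 174 [0.42518142 0.11937822]
[0.6233 0.1354] 91.9 483.2
[0.6249 0.1343] 90.5 147.6
[0.6176 0.1361] 95.8 302.8
[0.4601 0.129 ] -256.7 457.0
[0.4621 0.127 ] -258.3 167.8
[0.4545 0.1295] -253.0 260.6
[0.4319 0.3296] -143.7 523.0
[0.4364 0.3267] -146.0 149.7
[0.4285 0.33  ] -144.9 356.6
box [ 0.5426 -0.2003] -10.08 1.198 2898.2
box [ 0.5458 -0.2025] -9.55 0.333 296.3
box [ 0.5376 -0.1995] -10.29 1.36 2160.6
1.2[ WARN:0@2.399] global loadsave.cpp:1063 imwrite_ Unsupported depth image for selected encoder is fallbacked to CV_8U.
```

View pics/m.png

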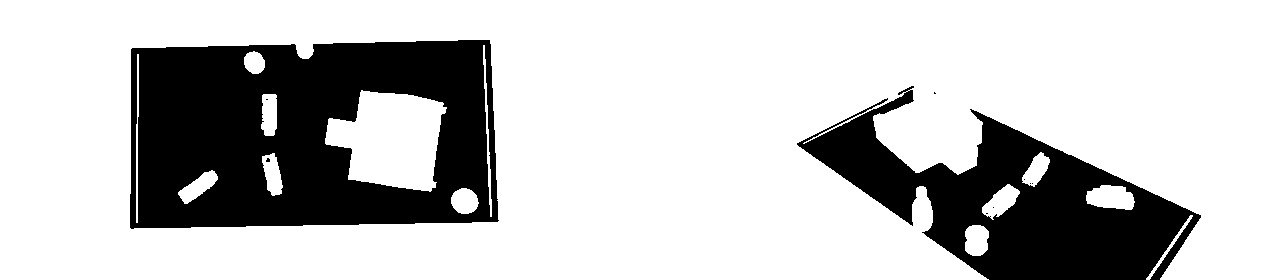

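```bash
python3 - <<'E'
from fit import *
ps=np.load("ps.npy",allow_pickle=True)
def ov(p,items,crop,s,name):
    im=cv2.resize(p["frame"],None,fx=s,fy=s,interpolation=cv2.INTER_CUBIC)
    for parts,pose in items:
        for b in parts:
            h=cv2.convexHull(((proj(p,T(b,*pose))+.5)*s-.5).astype(np.float32)).astype(int); cv2.polylines(im,[h],True,(0,255,255),1)
    x0,y0,x1,y1=[int(v*s) for v in crop]; cv2.imwrite(name,im[y0:y1,x0:x1])
it=[(MOD,(.6249,.1343,np.radians(90.5))),(MOD,(.4621,.127,np.radians(101.7))),(MOD,(.4364,.3267,np.radians(-146))),boxfn([.5458,-.2025,np.radians(-9.55),.333])]
ov(ps[0],it,(160,180,460,310),2.6,"pics/o1.png")
ov(ps[1],it,(220,180,500,330),2.8,"pics/o2.png")
E
```

```text
(no output)
```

View pics/o1.png

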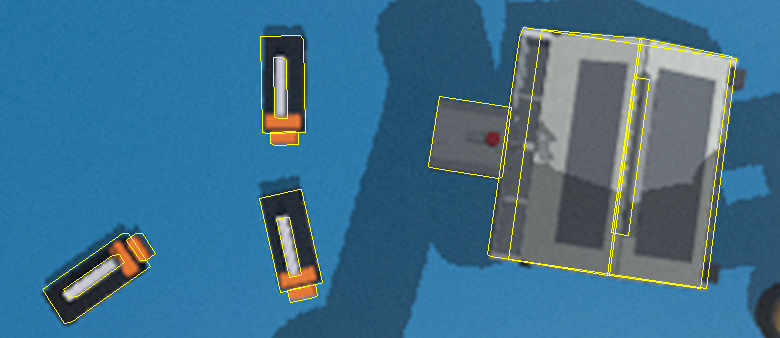

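View pics/o2.png

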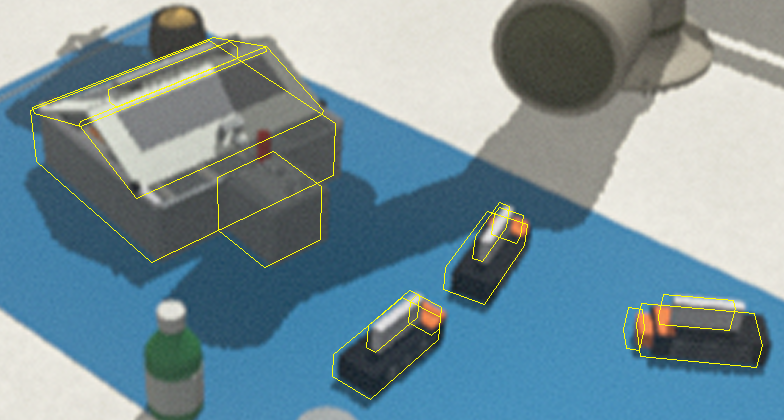

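```bash
python3 - <<'E'
from fit import *
ps=np.load("ps.npy",allow_pickle=True)
o=env.observe(); R=o["tool_rot"];t=o["position"]
for i,p in enumerate(ps):
    s=6; q=proj(p,t)[0]; x0,y0=int(q[0])-40,int(q[1])-40
    x0=min(x0,560)
    im=cv2.resize(p["frame"][y0:y0+80,x0:x0+80],None,fx=s,fy=s,interpolation=cv2.INTER_CUBIC)
    for v,c in (([0,0,0],(0,0,255)),([0,.043,.011-.013],(0,255,0)),([0,-.043,.011-.013],(0,255,0)),([0,0.057,-.05],(255,0,0)),([0,-.057,-.05],(255,0,0))):
        u=(proj(p,t+R@np.array(v))[0]-[x0,y0]+.5)*s; cv2.circle(im,tuple(u.astype(int)),3,c,-1)
    cv2.imwrite(f"pics/g{i}.png",im)
im=np.hstack([cv2.imread("pics/g0.png"),cv2.imread("pics/g1.png")]); cv2.imwrite("pics/g.png",cv2.resize(im,(800,400)))
E
```

```text
(no output)
```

View pics/g.png

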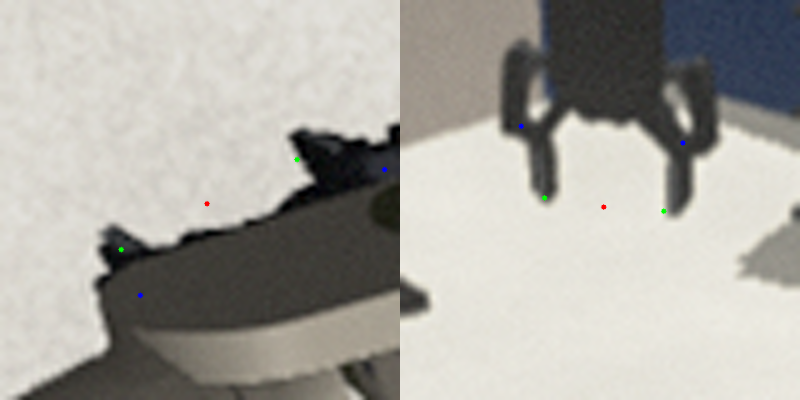

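```bash
python3 - <<'E'
from fit import *
ps=np.load("ps.npy",allow_pickle=True)
p=ps[0]; f=p["frame"].astype(float); d=cv2.GaussianBlur(f[...,0]-f[...,2],(0,0),1)
def edges_rows(cols,r0,r1,thr=45):
    out=[]
    for c in cols:
        v=d[r0:r1,c]; k=np.nonzero((v[:-1]-thr)*(v[1:]-thr)<0)[0]
        if len(k)==1: out.append((c,r0+k[0]+(thr-v[k[0]])/(v[k[0]+1]-v[k[0]])))
    return np.array(out)
for r0,r1 in((125,160),(310,340)):
    e=edges_rows(range(138,486,6),r0,r1); L=np.polyfit(e[:,0],e[:,1],1); res=e[:,1]-np.polyval(L,e[:,0])
    print(len(e),L,np.round(res,1).tolist())
# table far edge brightness
g=cv2.GaussianBlur(f.sum(2)/3,(0,0),1)
out=[]
for c in range(5,570,15):
    v=np.diff(g[80:125,c]); out.append((c,80+np.argmax(v)))
out=np.array(out);L=np.polyfit(out[:,0],out[:,1],1);print(np.round(out[:,1]-np.polyval(L,out[:,0]),1).tolist())
# mat corners world
for c in ((131,149),(490.5,140),(497,321),(130,328)): print(ray(p,c,0)[0].round(4))
p=ps[1]
for c in ((157,243),(289,182),(561,316),(466,459)): print(ray(p,c,0)[0].round(4))
E
```

```text
55 [-2.41050643e-02  1.51372030e+02] [-0.9, -0.7, -0.7, -0.8, -0.8, -0.9, -0.8, -0.9, -0.7, -0.7, -0.9, -0.8, -0.9, -0.8, -0.8, -0.8, -0.7, -0.8, -0.8, -0.7, -0.6, -0.8, -0.7, -0.4, 13.0, 14.4, 10.4, -0.6, -0.8, -0.7, -0.8, -0.7, -0.8, -0.7, -0.6, -0.8, -0.6, -0.8, -0.7, -0.7, -0.7, -0.5, -0.8, -0.7, -0.8, -0.7, -0.7, -0.7, -0.5, -0.7, -0.6, -0.7, -0.7, -0.7, -0.6]
54 [-1.77997574e-02  3.30738731e+02] [0.1, 0.2, -0.0, 0.1, 0.1, 0.1, 0.2, 0.1, 0.2, 0.1, 0.2, -0.0, 0.0, 0.1, 0.1, 0.2, 0.1, 0.2, 0.1, 0.1, 0.2, -0.3, -0.6, -0.6, -0.5, -0.5, -0.5, -0.4, -0.6, -0.6, -0.1, 0.1, 0.1, 0.1, 0.2, 0.1, 0.2, 0.1, 0.1, 0.1, -0.0, 0.1, 0.1, 0.2, 0.1, 0.2, 0.2, 0.1, 0.2, -0.1, 0.0, 0.0, 0.1, 0.1]
[0.5, -0.1, 0.3, -0.3, 0.1, -0.5, -0.1, 0.2, -0.4, 0.0, 0.4, -0.2, 0.2, -0.5, -0.1, 0.3, -0.3, 0.1, 0.5, -0.1, 0.2, -0.4, 0.0, 0.4, -0.2, 0.2, -0.5, -0.1, 0.3, -0.3, 0.1, 0.5, -0.2, 0.2, -0.4, 0.0, 0.4, -0.2]
[0.8191 0.5203 0.    ]
[ 0.8205 -0.4809  0.    ]
[ 0.3251 -0.477   0.    ]
[0.3233 0.5195 0.    ]
[ 0.8102 -0.4689  0.    ]
[ 0.2859 -0.4415  0.    ]
[0.324  0.5235 0.    ]
[0.813 0.522 0.   ]
```

```bash
cat > pl.py <<'E'
from h import *
import sys,json
C=np.array([.5458,-.2025]);TH=np.radians(-9.55)
import os
if os.path.exists("box.json"): C0=json.load(open("box.json")); C=np.array(C0[:2]);TH=C0[2]
bx=np.array([np.cos(TH),np.sin(TH)]);by=np.array([-np.sin(TH),np.cos(TH)])
def W(x,y,z): return np.r_[C+bx*x/1000+by*y/1000,z/1000]
def plan(*wps,pos=None,rot=None):
    """wps: (pos_m, yaw_deg of tool x). prints shift/turn from present pose"""
    o=env.observe(); t=o["position"] if pos is None else pos; R=o["tool_rot"] if rot is None else rot
    psi=np.degrees(np.arctan2(R[1,0],R[0,0])); j1=o["q"][0]
    print("now",t.round(4),"psi",psi.round(2),"t",round(o["time_s"],1),"F",o["ft_force"].round(1),"w",round(o["grip_width"]*1000,1),"tilt",np.degrees(np.arccos(-R[2,2])).round(2))
    for P,ps in wps:
        d=R.T@(np.array(P)-t)*1000; 
        jj=np.degrees(np.arctan2(P[1],P[0])); print("lin",d.round(1).tolist(),"turn z",round((psi-ps+180)%360-180,1),"dist",np.linalg.norm(d).round(0),"j6",round(90+jj-ps,1))
YB=90+np.degrees(TH)
E
python3 - <<'E'
from pl import *
plan((W(0,20,200),YB),(W(0,20,124),YB),(W(0,4,124),YB))
E
```

```text
now [ 0.2387 -0.4955  0.2423] psi 25.72 t 1.2 F [-0.3 -0.8 -0.3] w 85.2 tilt 0.0
lin [415.4, -147.0, 42.3] turn z -54.7 dist 443.0 j6 -8.9
lin [415.4, -147.1, 118.3] turn z -54.7 dist 456.0 j6 -8.9
lin [406.2, -134.0, 118.3] turn z -54.7 dist 444.0 j6 -10.4
```

>>> servo_tool(commands=[{"linear":[415,-147,42],"angular":[0,0,-54.7],"gripper":-1},{"linear":[415,-147,42],"angular":[0,0,-54.7],"gripper":-1},{"linear":[415,-147,42],"angular":[0,0,-54.7],"gripper":-1},{"linear":[415,-147,42],"angular":[0,0,-54.7],"gripper":-1},{"linear":[415,-147,42],"angular":[0,0,-54.7],"gripper":-1},{"linear":[415,-147,42],"angular":[0,0,-54.7],"gripper":-1},{"linear":[415,-147,42],"angular":[0,0,-54.7],"gripper":-1},{"linear":[415,-147,42],"angular":[0,0,-54.7],"gripper":-1},{"linear":[415,-147,42],"angular":[0,0,-54.7],"gripper":-1},{"linear":[415,-147,42],"angular":[0,0,-54.7],"gripper":-1},{"linear":[415,-147,42],"angular":[0,0,-54.7],"gripper":-1},{"linear":[415,-147,42],"angular":[0,0,-54.7],"gripper":-1},{"linear":[415,-147,42],"angular":[0,0,-54.7],"gripper":-1},{"linear":[415,-147,42],"angular":[0,0,-54.7],"gripper":-1}])

```text
time_s: 2.6
position: [0.5483, -0.1839, 0.2006]
tool_rot: [[0.168, 0.986, 0.0], [0.986, -0.168, -0.0], [-0.0, 0.0, -1.0]]
ft_force: [-0.5, -0.4, 0.9]
grip_width: 0.0001
```

```bash
cat >> pl.py <<'E'
def shot(name,n,crop,s,pts=[],polys=[]):
    p=env.get_image(n); x0,y0,x1,y1=crop
    im=cv2.resize(p["frame"][y0:y1,x0:x1],None,fx=s,fy=s,interpolation=cv2.INTER_CUBIC)
    f=lambda q:np.round((np.atleast_2d(proj(p,q))-[x0,y0]+.5)*s).astype(int)
    for q in pts: cv2.circle(im,tuple(int(v) for v in f(q)[0]),2,(0,255,255),-1)
    for parts,pose in polys:
        for b in parts: cv2.polylines(im,[cv2.convexHull(f(T(b,*pose)).astype(np.int32))],True,(0,255,255),1)
    cv2.imwrite(name,im); return p
E
python3 - <<'E'
from pl import *
o=env.observe();t=o["position"];R=o["tool_rot"]
shot("pics/a1.png","scene",(220,80,380,280),4,[t,t+R@[0,0,.011],t+R@[0.011,0,.011],t+R@[-.011,0,.011],t+R@[0.,0.014,.011]])
shot("pics/a2.png","top",(300,170,480,310),4,[t+R@[0,0,.011]])
plan((W(0,20,124),YB),(W(0,4,124),YB))
E
```

```text
now [ 0.5484 -0.1836  0.2005] psi 80.35 t 2.7 F [-0.2 -0.3  0.4] w 0.3 tilt 0.01
lin [0.9, 0.5, 76.5] turn z -0.1 dist 77.0 j6 -8.9
lin [-15.1, 0.5, 76.5] turn z -0.1 dist 78.0 j6 -10.4
```

View pics/a1.png

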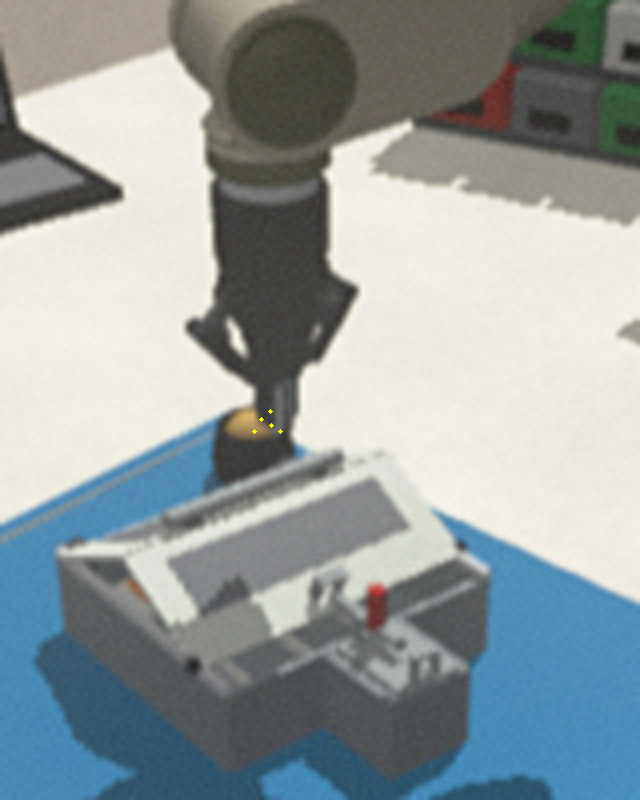

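View pics/a2.png

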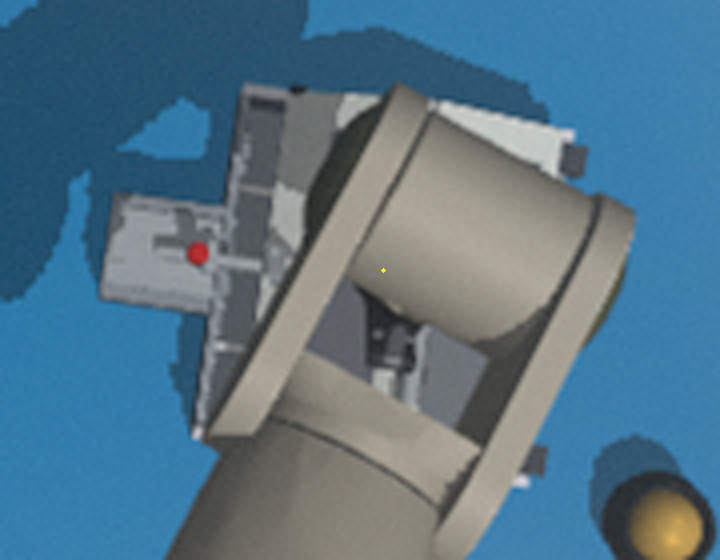

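>>> servo_tool(commands=[{"linear":[2,0.5,40],"gripper":-1},{"linear":[2,0.5,76],"gripper":-1},{"linear":[2,0.5,76],"gripper":-1},{"linear":[-7,0.5,76],"gripper":-1},{"linear":[-11,0.5,74.5],"gripper":-1},{"linear":[-14,0.5,72.5],"gripper":-1},{"linear":[-17,0.5,69],"gripper":-1},{"linear":[-20,0.5,65],"gripper":-1},{"linear":[-23,0.5,62],"gripper":-1},{"linear":[-26,0.5,58],"gripper":-1},{"linear":[-26,0.5,58],"gripper":-1}])

```text
validation failed for argument at $.co...
```

```bash
python3 - <<'E'
from pl import *
shot("pics/a3.png","scene",(220,80,380,280),4)
plan((W(0,-41,163),YB))
E
```

```text
now [ 0.5485 -0.1835  0.2005] psi 80.37 t 2.8 F [-0.1 -0.7  0.3] w -0.1 tilt 0.01
lin [-60.2, 0.6, 37.5] turn z -0.1 dist 71.0 j6 -14.7
```

View pics/a3.png

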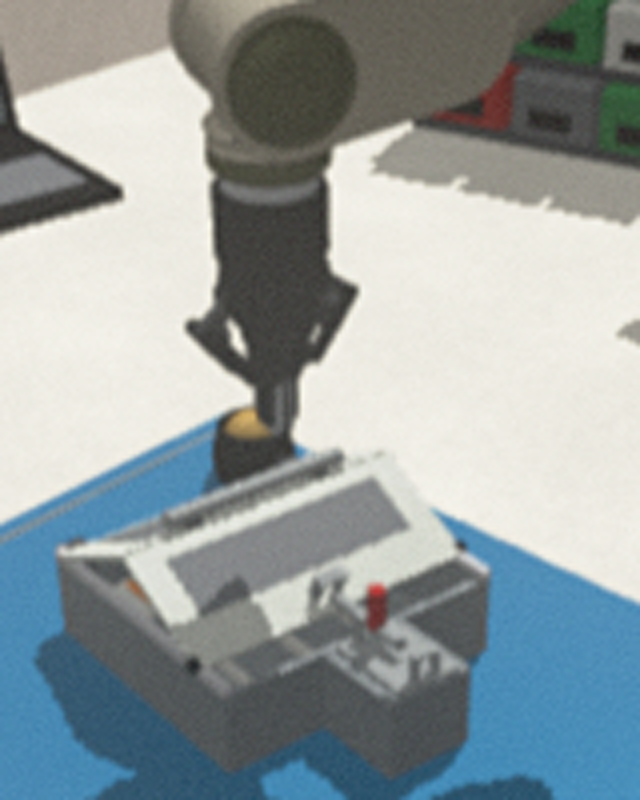

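Angular is needed in each row.

>>> servo_tool(commands=[{"linear":[2,0.5,40],"angular":[0,0,0],"gripper":-1},{"linear":[2,0.5,76],"angular":[0,0,0],"gripper":-1},{"linear":[2,0.5,76],"angular":[0,0,0],"gripper":-1},{"linear":[-7,0.5,76],"angular":[0,0,0],"gripper":-1},{"linear":[-11,0.5,74.5],"angular":[0,0,0],"gripper":-1},{"linear":[-14,0.5,72.5],"angular":[0,0,0],"gripper":-1},{"linear":[-17,0.5,69],"angular":[0,0,0],"gripper":-1},{"linear":[-20,0.5,65],"angular":[0,0,0],"gripper":-1},{"linear":[-23,0.5,62],"angular":[0,0,0],"gripper":-1},{"linear":[-26,0.5,58],"angular":[0,0,0],"gripper":-1},{"linear":[-26,0.5,58],"angular":[0,0,0],"gripper":-1}])

```text
time_s: 3.85
position: [0.5453, -0.2084, 0.1435]
tool_rot: [[0.166, 0.986, 0.001], [0.986, -0.166, 0.001], [0.001, 0.001, -1.0]]
ft_force: [0.9, 3.3, 4.3]
grip_width: -0.0004
```

```bash
python3 - <<'E'
from pl import *
shot("pics/a4.png","scene",(220,80,380,280),4)
plan((W(0,-41,163),YB))
E
```

```text
now [ 0.5453 -0.2084  0.1434] psi 80.43 t 3.9 F [1.3 5.6 3.6] w -0.2 tilt 0.09
lin [-35.1, -0.4, -19.6] turn z -0.0 dist 40.0 j6 -14.7
```

View pics/a4.png

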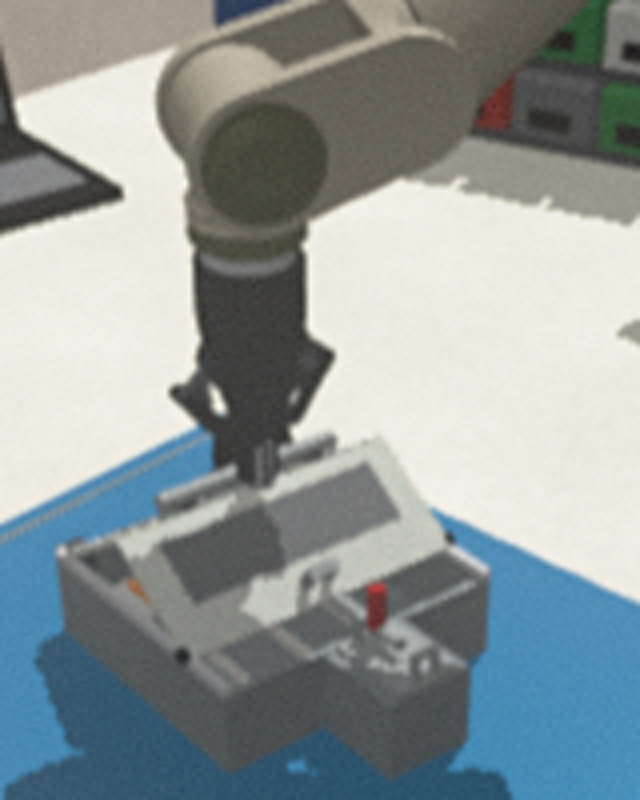

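>>> servo_tool(commands=[{"linear":[-4,0,-2.5],"angular":[0,0,0],"gripper":-1},{"linear":[-8,0,-5],"angular":[0,0,0],"gripper":-1},{"linear":[-12,0,-8],"angular":[0,0,0],"gripper":-1},{"linear":[-16,0,-10.5],"angular":[0,0,0],"gripper":-1},{"linear":[-20,0,-13],"angular":[0,0,0],"gripper":-1},{"linear":[-24,0,-15.5],"angular":[0,0,0],"gripper":-1},{"linear":[-28.5,0,-17.5],"angular":[0,0,0],"gripper":-1},{"linear":[-33,0,-19.5],"angular":[0,0,0],"gripper":-1},{"linear":[-37.5,0,-21.5],"angular":[0,0,0],"gripper":-1},{"linear":[-42,0,-23],"angular":[0,0,0],"gripper":-1},{"linear":[-47,0,-24.5],"angular":[0,0,0],"gripper":-1},{"linear":[-52,0,-26],"angular":[0,0,0],"gripper":-1},{"linear":[-57,0,-27],"angular":[0,0,0],"gripper":-1},{"linear":[-62,0,-28],"angular":[0,0,0],"gripper":-1},{"linear":[-67,0,-28.5],"angular":[0,0,0],"gripper":-1},{"linear":[-70,0,-29],"angular":[0,0,0],"gripper":-1}])

```text
time_s: 5.5
position: [0.5345, -0.2776, 0.1776]
tool_rot: [[0.166, 0.986, 0.007], [0.986, -0.166, -0.004], [-0.002, 0.008, -1.0]]
ft_force: [-3.2, 21.4, 36.5]
grip_width: -0.0001
```

```bash
python3 - <<'E'
from pl import *
shot("pics/a5.png","scene",(220,80,380,280),4)
plan((W(0,-78,163),YB))
E
```

```text
now [ 0.5346 -0.2774  0.1776] psi 80.46 t 5.5 F [-5.  12.2 37. ] w -0.1 tilt 0.47
lin [-2.3, -1.5, 14.6] turn z 0.0 dist 15.0 j6 -18.1
```

View pics/a5.png

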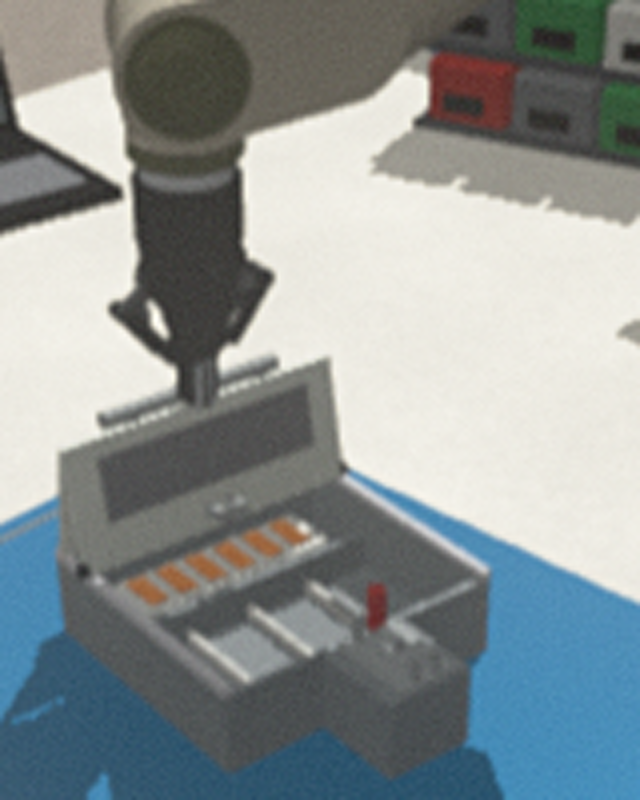

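>>> servo_tool(commands=[{"linear":[1,0,-3],"angular":[0,0,0],"gripper":-1},{"linear":[1,0,-5],"angular":[0,0,0],"gripper":-1},{"linear":[-2,0,-5],"angular":[0,0,0],"gripper":-1},{"linear":[-4,0,-5],"angular":[0,0,0],"gripper":-1},{"linear":[-5,0,-5],"angular":[0,0,0],"gripper":-1}])

```text
time_s: 6.05
position: [0.5337, -0.2787, 0.1782]
tool_rot: [[0.165, 0.986, 0.004], [0.986, -0.165, 0.007], [0.008, 0.002, -1.0]]
ft_force: [4.8, 25.8, 18.6]
grip_width: 0.0001
```

```bash
python3 - <<'E'
from pl import *
plan((W(0,-78,180),YB))
E
```

```text
now [ 0.5337 -0.2787  0.1782] psi 80.53 t 6.0 F [ 4.8 25.8 18.6] w 0.1 tilt 0.46
lin [-0.8, -0.7, -1.8] turn z 0.1 dist 2.0 j6 -18.1
```

>>> servo_tool(commands=[{"linear":[6,0,-10],"angular":[0,0,0],"gripper":-1},{"linear":[40,0,-60],"angular":[0,0,0],"gripper":-1},{"linear":[70,0,-80],"angular":[0,0,0],"gripper":-1},{"linear":[110,0,-80],"angular":[0,0,0],"gripper":-1},{"linear":[150,0,-80],"angular":[0,0,0],"gripper":-1},{"linear":[200,0,-80],"angular":[0,0,0],"gripper":-1},{"linear":[250,0,-80],"angular":[0,0,0],"gripper":-1},{"linear":[300,0,-80],"angular":[0,0,0],"gripper":-1},{"linear":[300,0,-80],"angular":[0,0,0],"gripper":-1}])

```text
time_s: 6.95
position: [0.5824, 0.0179, 0.2562]
tool_rot: [[0.161, 0.987, -0.001], [0.987, -0.161, 0.0], [0.0, -0.001, -1.0]]
ft_force: [-0.1, -1.3, 0.5]
grip_width: 0.0
```

```bash
python3 - <<'E'
from pl import *
from fit import boxfn
it=boxfn([*C,TH,1.4])
shot("pics/b1.png","top",(150,140,470,320),2.5,[],[it])
shot("pics/b2.png","scene",(220,130,500,330),2.8,[],[it])
plan((W(0,-78,180),YB))
E
```

```text
now [0.5823 0.0136 0.2561] psi 80.52 t 7.0 F [ 0.  -0.2  0.5] w 0.2 tilt 0.06
lin [-297.1, -0.5, 76.4] turn z 0.1 dist 307.0 j6 -18.1
```

View pics/b1.png

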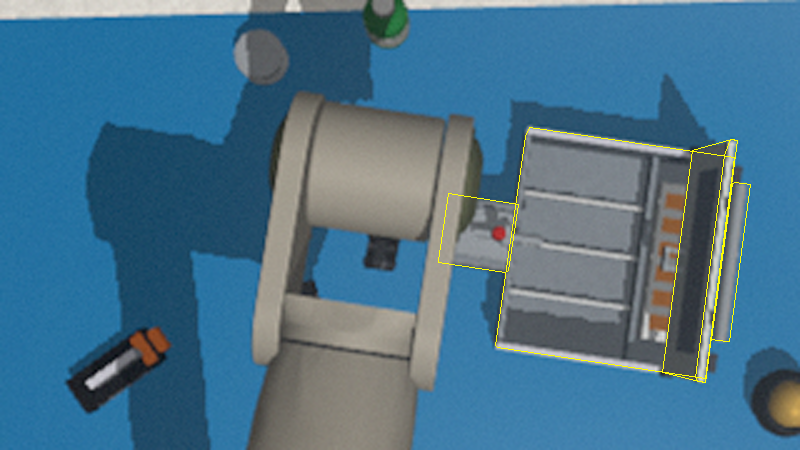

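View pics/b2.png

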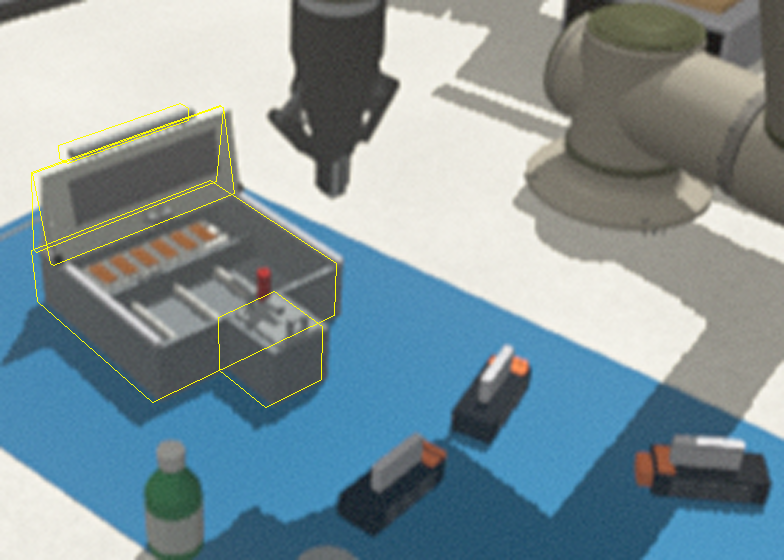

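```bash
python3 - <<'E'
from pl import *
plan((np.array([.6249,.1343,.13]),180.5),(np.array([.6249,.1343,.041]),180.5),(np.array([.4621,.127,.041]),191.7))
E
```

```text
now [0.5823 0.0136 0.2561] psi 80.52 t 7.0 F [ 0.  -0.2  0.5] w 0.2 tilt 0.06
lin [126.2, 22.2, 125.9] turn z -100.0 dist 180.0 j6 -78.4
lin [126.2, 22.2, 214.9] turn z -100.0 dist 250.0 j6 -78.4
lin [92.2, -137.1, 215.1] turn z -111.2 dist 271.0 j6 -86.3
```

>>> servo_tool(commands=[{"linear":[126,22,120],"angular":[0,0,-100],"gripper":0.2},{"linear":[126,22,120],"angular":[0,0,-100],"gripper":0.2},{"linear":[126,22,120],"angular":[0,0,-100],"gripper":0.2},{"linear":[126,22,120],"angular":[0,0,-100],"gripper":0.2},{"linear":[126,22,120],"angular":[0,0,-100],"gripper":0.2},{"linear":[126,22,120],"angular":[0,0,-100],"gripper":0.2},{"linear":[126,22,120],"angular":[0,0,-100],"gripper":0.2},{"linear":[126,22,120],"angular":[0,0,-100],"gripper":0.2},{"linear":[126,22,120],"angular":[0,0,-100],"gripper":0.2},{"linear":[126,22,120],"angular":[0,0,-100],"gripper":0.2},{"linear":[126,22,120],"angular":[0,0,-100],"gripper":0.2},{"linear":[126,22,120],"angular":[0,0,-100],"gripper":0.2},{"linear":[126,22,120],"angular":[0,0,-100],"gripper":0.2},{"linear":[126,22,120],"angular":[0,0,-100],"gripper":0.2}])

```text
time_s: 8.45
position: [0.6253, 0.1324, 0.1362]
tool_rot: [[-1.0, -0.003, -0.0], [-0.003, 1.0, -0.0], [0.0, -0.0, -1.0]]
ft_force: [-0.1, -0.3, -0.3]
grip_width: 0.0514
```

```bash
python3 - <<'E'
from pl import *
shot("pics/b3.png","scene",(280,180,480,330),4)
shot("pics/b4.png","top",(160,140,360,310),4,[],[(MOD,(.6249,.1343,np.radians(90.5)))])
plan((np.array([.6249,.1343,.041]),180.5),)
E
```

```text
now [0.6252 0.133  0.1363] psi -179.75 t 8.6 F [ 0.2 -0.6  0.1] w 51.4 tilt 0.01
lin [0.3, 1.4, 95.3] turn z -0.3 dist 95.0 j6 -78.4
```

View pics/b3.png

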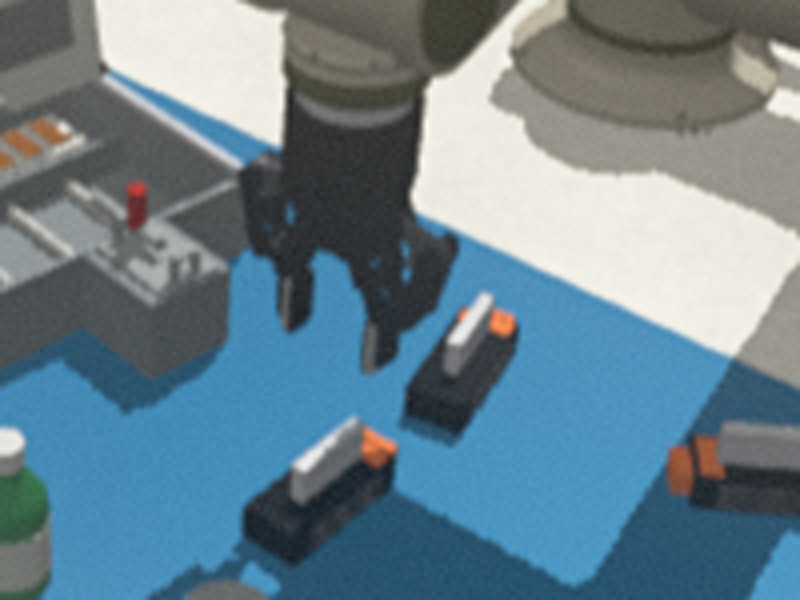

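View pics/b4.png

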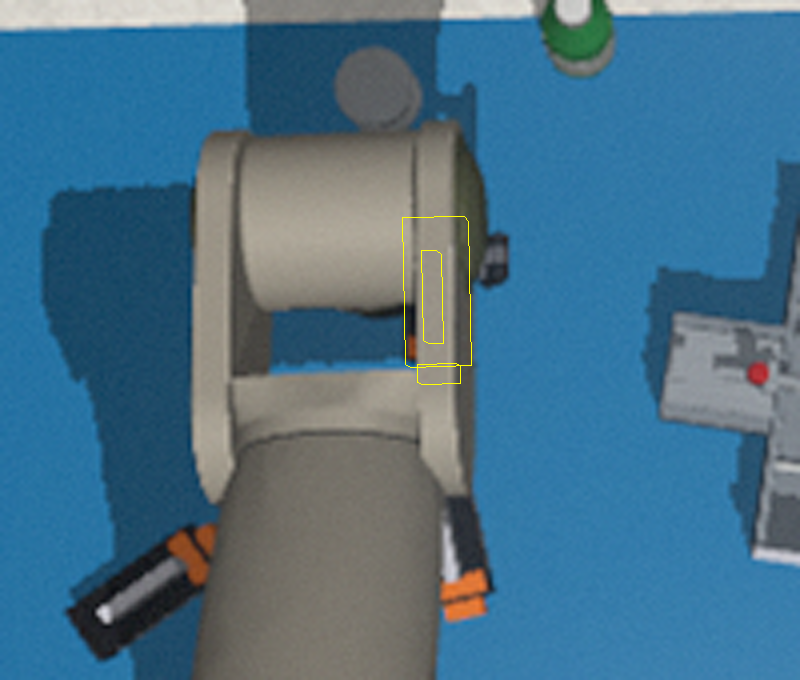

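>>> servo_tool(commands=[{"linear":[0,1.4,50],"angular":[0,0,-0.3],"gripper":0.2},{"linear":[0,1.4,85],"angular":[0,0,-0.3],"gripper":0.2},{"linear":[0,1.4,95],"angular":[0,0,-0.3],"gripper":0.2},{"linear":[0,1.4,95],"angular":[0,0,-0.3],"gripper":0.2},{"linear":[0,1.4,95],"angular":[0,0,-0.3],"gripper":-1},{"linear":[0,1.4,95],"angular":[0,0,-0.3],"gripper":-1},{"linear":[0,1.4,95],"angular":[0,0,-0.3],"gripper":-1},{"linear":[0,1.4,95],"angular":[0,0,-0.3],"gripper":-1},{"linear":[0,1.4,95],"angular":[0,0,-0.3],"gripper":-1},{"linear":[0,1.4,95],"angular":[0,0,-0.3],"gripper":-1}], force=70)

```text
time_s: 9.55
position: [0.6255, 0.135, 0.0425]
tool_rot: [[-1.0, -0.012, 0.002], [-0.012, 1.0, -0.0], [-0.002, -0.0, -1.0]]
ft_force: [-0.3, -1.5, 6.0]
grip_width: 0.0084
```

```bash
python3 - <<'E'
from pl import *
plan((W(27,38,46),YB),)
shot("pics/b5.png","scene",(280,180,480,330),4)
E
```

```text
now [0.6255 0.135  0.0425] psi -179.29 t 9.6 F [-0.3 -1.5  6. ] w 8.4 tilt 0.1
lin [50.5, -303.9, -3.6] turn z 100.3 dist 308.0 j6 -6.8
```

View pics/b5.png

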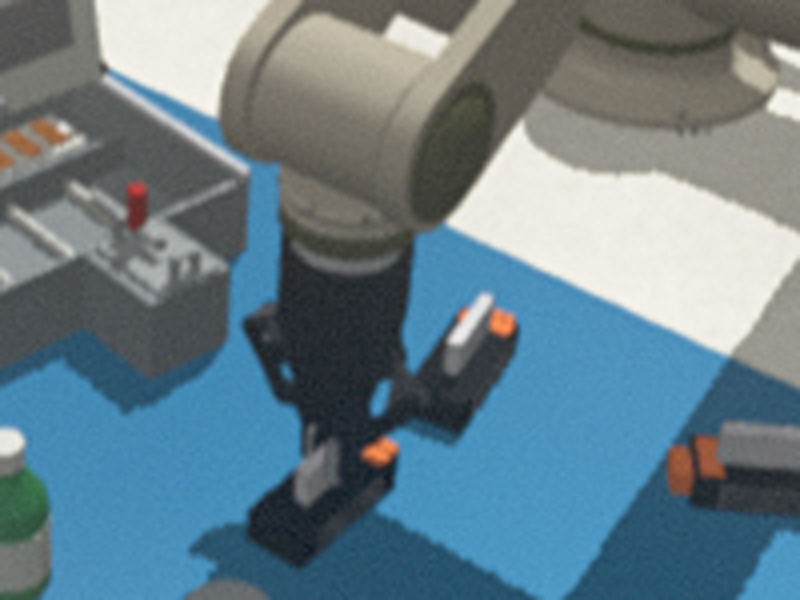

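>>> servo_tool(commands=[{"linear":[0,0,-40],"angular":[0,0,0],"gripper":-1},{"linear":[0,0,-85],"angular":[0,0,0],"gripper":-1},{"linear":[0,0,-130],"angular":[0,0,0],"gripper":-1},{"linear":[0,0,-135],"angular":[0,0,0],"gripper":-1},{"linear":[5,-40,-135],"angular":[0,0,8],"gripper":-1},{"linear":[10,-70,-135],"angular":[0,0,16],"gripper":-1},{"linear":[15,-95,-135],"angular":[0,0,24],"gripper":-1},{"linear":[20,-120,-135],"angular":[0,0,32],"gripper":-1},{"linear":[25,-145,-135],"angular":[0,0,40],"gripper":-1},{"linear":[30,-170,-135],"angular":[0,0,48],"gripper":-1},{"linear":[35,-195,-135],"angular":[0,0,56],"gripper":-1},{"linear":[40,-220,-135],"angular":[0,0,64],"gripper":-1},{"linear":[45,-245,-135],"angular":[0,0,72],"gripper":-1},{"linear":[50,-270,-135],"angular":[0,0,80],"gripper":-1},{"linear":[50.5,-290,-135],"angular":[0,0,88],"gripper":-1},{"linear":[50.5,-304,-135],"angular":[0,0,96],"gripper":-1},{"linear":[50.5,-304,-135],"angular":[0,0,100.3],"gripper":-1},{"linear":[50.5,-304,-135],"angular":[0,0,100.3],"gripper":-1}])

```text
time_s: 11.4
position: [0.5779, -0.1697, 0.1752]
tool_rot: [[0.168, 0.986, -0.002], [0.986, -0.168, 0.001], [0.001, -0.002, -1.0]]
ft_force: [0.5, 0.2, -2.1]
grip_width: 0.0085
```

```bash
python3 - <<'E'
from pl import *
o=env.observe();t=o["position"];R=o["tool_rot"]; psi=np.arctan2(R[1,0],R[0,0])
pose=(t[0],t[1],psi-np.pi/2,t[2]-.0415)
shot("pics/c1.png","scene",(220,100,400,280),4,[],[(MOD,pose)])
shot("pics/c2.png","top",(300,170,480,310),4,[],[(MOD,pose)])
plan((W(27,38,60),YB),(W(27,38,47),YB))
E
```

```text
now [ 0.5781 -0.1691  0.1757] psi 80.55 t 11.5 F [ 0.6  0.7 -2.3] w 8.3 tilt 0.08
lin [-0.3, 0.8, 115.7] turn z 0.1 dist 116.0 j6 -6.8
lin [-0.3, 0.8, 128.7] turn z 0.1 dist 129.0 j6 -6.8
```

View pics/c1.png

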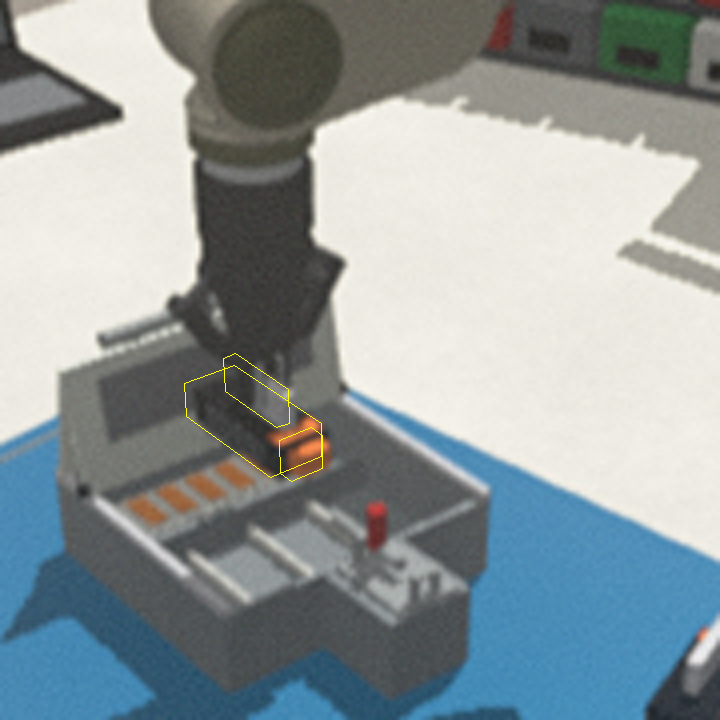

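View pics/c2.png

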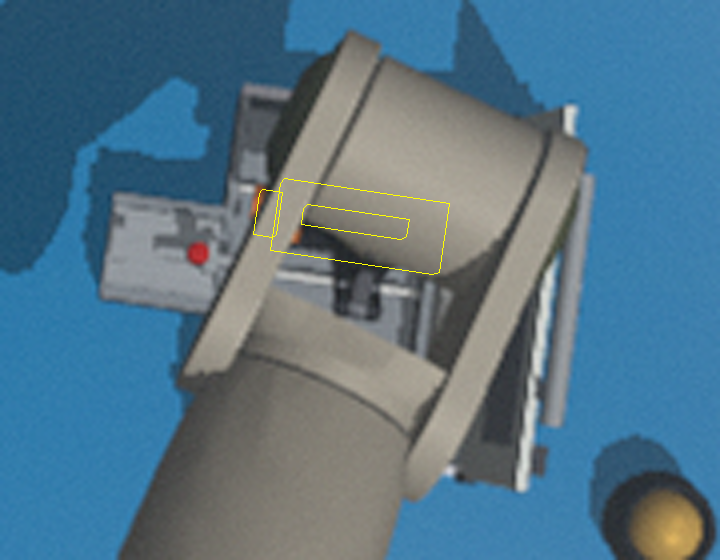

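>>> servo_tool(commands=[{"linear":[-3.3,0.8,40],"angular":[0,0,0.1],"gripper":-1},{"linear":[-3.3,0.8,75],"angular":[0,0,0.1],"gripper":-1},{"linear":[-3.3,0.8,100],"angular":[0,0,0.1],"gripper":-1},{"linear":[-3.3,0.8,112],"angular":[0,0,0.1],"gripper":-1},{"linear":[-3.3,0.8,117],"angular":[0,0,0.1],"gripper":-1},{"linear":[-3.3,0.8,122],"angular":[0,0,0.1],"gripper":-1},{"linear":[-3.3,0.8,126],"angular":[0,0,0.1],"gripper":-1},{"linear":[-3.3,0.8,129],"angular":[0,0,0.1],"gripper":-1},{"linear":[-3.3,0.8,129],"angular":[0,0,0.1],"gripper":-1}])

```text
time_s: 12.4
position: [0.5786, -0.1728, 0.0476]
tool_rot: [[0.168, 0.986, 0.0], [0.986, -0.168, -0.0], [-0.0, 0.0, -1.0]]
ft_force: [-2.3, 1.0, -0.9]
grip_width: 0.0079
```

```bash
python3 - <<'E'
from pl import *
o=env.observe();t=o["position"];R=o["tool_rot"]; psi=np.arctan2(R[1,0],R[0,0])
shot("pics/c3.png","scene",(220,100,400,280),4)
plan((W(27,35,47),YB))
E
```

```text
now [ 0.5786 -0.1729  0.0476] psi 80.32 t 12.4 F [-2.9  0.9 -1.1] w 8.4 tilt 0.01
lin [0.3, -0.4, 0.6] turn z -0.1 dist 1.0 j6 -7.1
```

View pics/c3.png

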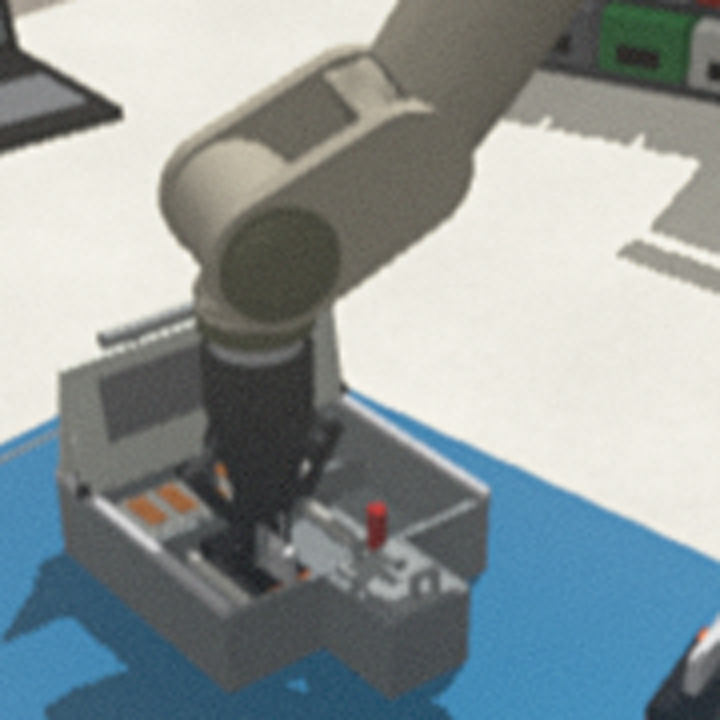

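>>> servo_tool(commands=[{"linear":[0,0,1],"angular":[0,0,0],"gripper":-1},{"linear":[0,0,1.5],"angular":[0,0,0],"gripper":-1},{"linear":[0,0,1.5],"angular":[0,0,0],"gripper":-0.48},{"linear":[0,0,1.5],"angular":[0,0,0],"gripper":-0.48},{"linear":[0,0,1],"angular":[0,0,0],"gripper":-0.48},{"linear":[0,0,-30],"angular":[0,0,0],"gripper":-0.48},{"linear":[0,0,-70],"angular":[0,0,0],"gripper":-0.48},{"linear":[0,0,-120],"angular":[0,0,0],"gripper":-0.48},{"linear":[80,0,-130],"angular":[0,0,0],"gripper":0.2},{"linear":[130,0,-130],"angular":[0,0,-8],"gripper":0.2},{"linear":[180,0,-130],"angular":[0,0,-16],"gripper":0.2},{"linear":[230,0,-130],"angular":[0,0,-24],"gripper":0.2},{"linear":[260,0,-130],"angular":[0,0,-32],"gripper":0.2},{"linear":[260,0,-130],"angular":[0,0,-40],"gripper":0.2}])

```text
time_s: 13.85
position: [0.6225, 0.0883, 0.1773]
tool_rot: [[-0.514, 0.858, 0.001], [0.858, 0.514, 0.001], [0.001, 0.001, -1.0]]
ft_force: [-0.2, 0.3, -0.3]
grip_width: 0.051
```

```bash
python3 - <<'E'
from pl import *
from fit import *
ribs=[box(x-2,x+2,-31,102,15,15) for x in(-54,0,54)]
rp=(ribs,(C[0],C[1],TH))
p=shot("pics/c5.png","top",(160,140,480,310),2.5,[],[rp,(MOD,(*W(27,35,5)[:2],TH,.005))])
shot("pics/c4.png","scene",(220,100,480,320),3)
m=nonblue(p)
for x0 in([.4621,.127,np.radians(101.7)],[.4364,.3267,np.radians(-146)]):
    x,f=fit([p],[m],modfn,x0,[.006,.006,.1]); print(x[:2].round(4),np.degrees(x[2]).round(1),f)
plan((np.array([.4621,.127,.041]),191.7))
E
```

```text
[0.4619 0.1551] 92.2 1640.243137254902
[0.4359 0.3261] -146.8 272.44313725490196
now [0.6225 0.0855 0.1772] psi 120.56 t 13.9 F [-0.6 -0.8  1.2] w 51.3 tilt 0.03
lin [117.3, -117.0, 136.1] turn z -71.1 dist 214.0 j6 -86.3
```

View pics/c5.png

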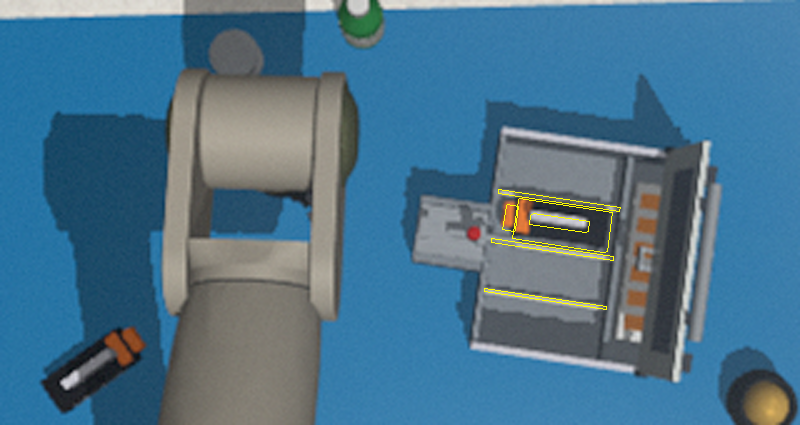

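View pics/c4.png

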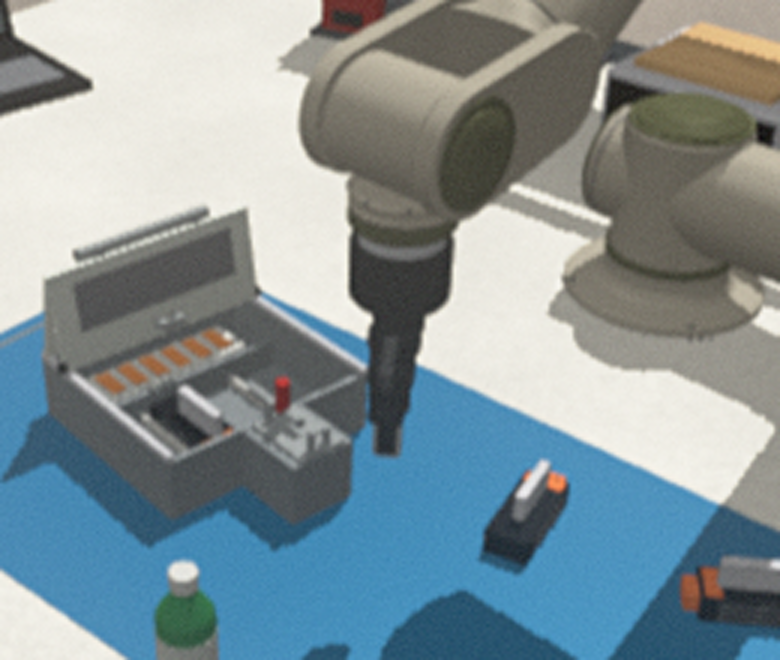

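>>> servo_tool(commands=[{"linear":[40,-40,30],"angular":[0,0,-8],"gripper":0.2},{"linear":[80,-80,30],"angular":[0,0,-16],"gripper":0.2},{"linear":[117,-117,30],"angular":[0,0,-24],"gripper":0.2},{"linear":[117,-117,40],"angular":[0,0,-32],"gripper":0.2},{"linear":[117,-117,40],"angular":[0,0,-40],"gripper":0.2},{"linear":[117,-117,40],"angular":[0,0,-48],"gripper":0.2},{"linear":[117,-117,40],"angular":[0,0,-56],"gripper":0.2},{"linear":[117,-117,40],"angular":[0,0,-64],"gripper":0.2},{"linear":[117,-117,40],"angular":[0,0,-71],"gripper":0.2},{"linear":[117,-117,40],"angular":[0,0,-71],"gripper":0.2},{"linear":[117,-117,40],"angular":[0,0,-71],"gripper":0.2}])

```text
time_s: 15.05
position: [0.4624, 0.1246, 0.1374]
tool_rot: [[-0.982, -0.19, 0.0], [-0.19, 0.982, -0.0], [-0.0, -0.0, -1.0]]
ft_force: [-0.4, 0.6, -0.4]
grip_width: 0.051
```

```bash
python3 - <<'E'
from pl import *
shot("pics/d1.png","scene",(300,160,500,330),4)
plan((np.array([.4621,.127,.0415]),191.7))
E
```

```text
now [0.4624 0.1247 0.1374] psi -169.0 t 15.1 F [ 0.7 -0.7  0.4] w 51.2 tilt 0.02
lin [-0.1, 2.3, 95.9] turn z -0.7 dist 96.0 j6 -86.3
```

View pics/d1.png

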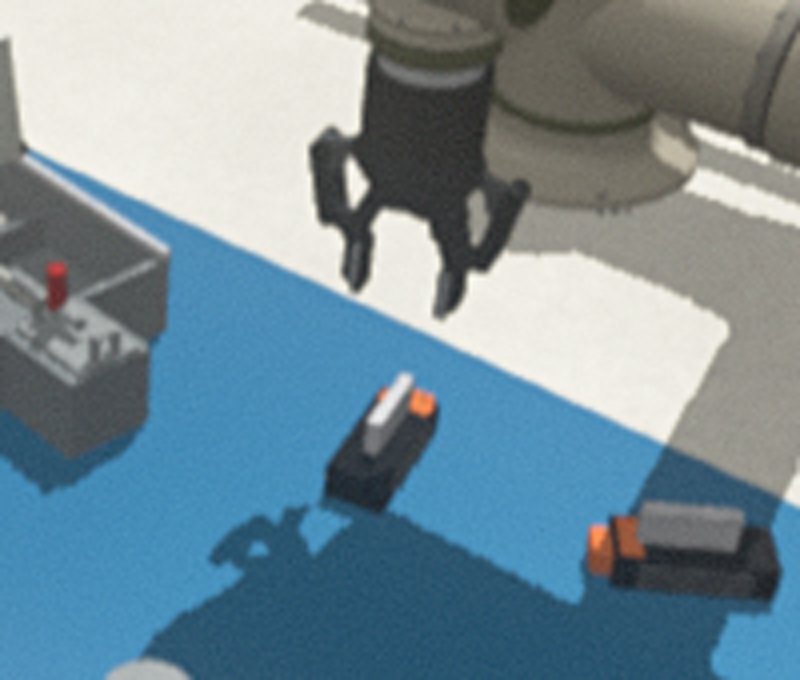

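Gripper is over module B (fin at ~(390,415) in the crop). Descend and grip.

>>> servo_tool(commands=[{"linear":[0,2.3,50],"angular":[0,0,-0.7],"gripper":0.2},{"linear":[0,2.3,85],"angular":[0,0,-0.7],"gripper":0.2},{"linear":[0,2.3,95],"angular":[0,0,-0.7],"gripper":0.2},{"linear":[0,2.3,95],"angular":[0,0,-0.7],"gripper":0.2},{"linear":[0,2.3,95],"angular":[0,0,-0.7],"gripper":-1},{"linear":[0,2.3,95],"angular":[0,0,-0.7],"gripper":-1},{"linear":[0,2.3,95],"angular":[0,0,-0.7],"gripper":-1},{"linear":[0,2.3,95],"angular":[0,0,-0.7],"gripper":-1},{"linear":[0,2.3,95],"angular":[0,0,-0.7],"gripper":-1},{"linear":[0,2.3,50],"angular":[0,0,-0.7],"gripper":-1},{"linear":[0,2.3,0],"angular":[0,0,-0.7],"gripper":-1},{"linear":[0,2.3,-40],"angular":[0,0,-0.7],"gripper":-1}], force=70)

```text
time_s: 16.3
position: [0.4618, 0.1276, 0.1805]
tool_rot: [[-0.978, -0.208, 0.002], [-0.208, 0.978, 0.0], [-0.002, -0.0, -1.0]]
ft_force: [1.0, 1.0, -2.0]
grip_width: 0.0086
```

```bash
python3 - <<'E'
from pl import *
shot("pics/d2.png","scene",(300,130,500,300),4)
plan((W(-27,35,175),YB),(W(-27,35,47),YB))
E
```

```text
now [0.4641 0.1279 0.1861] psi -167.98 t 16.4 F [3.1 0.7 5.9] w 8.1 tilt 0.72
lin [1.3, -297.6, 11.8] turn z 111.6 dist 298.0 j6 -7.7
lin [2.9, -297.3, 139.8] turn z 111.6 dist 329.0 j6 -7.7
```

View pics/d2.png

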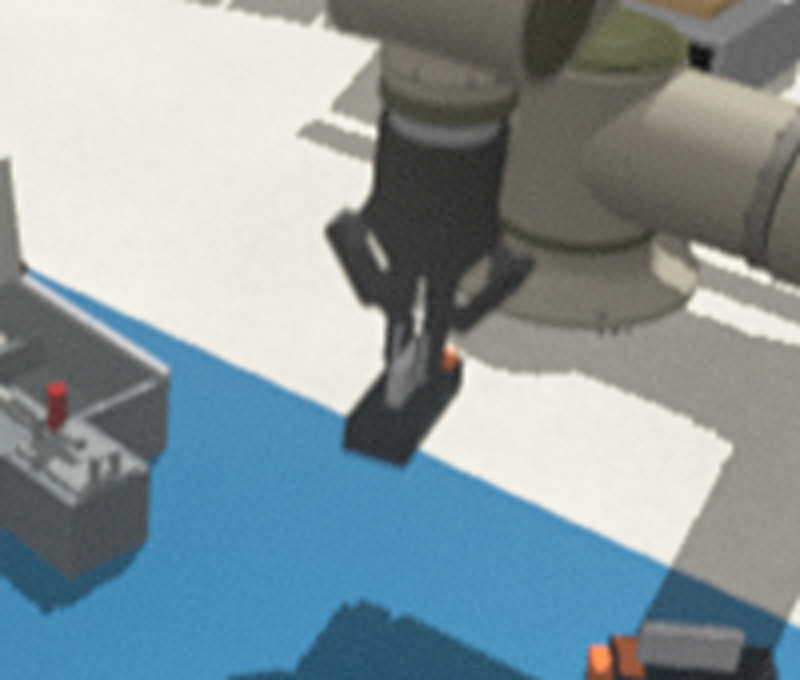

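```bash
python3 - <<'E'
from pl import *
a=np.radians(191.7);R=np.array([[np.cos(a),np.sin(a),0],[np.sin(a),-np.cos(a),0],[0,0,-1]])
plan((W(-27,35,177.4),YB),(W(-27,35,47),YB),pos=np.array([.4621,.1270,.1774]),rot=R)
E
```

```text
now [0.4621 0.127  0.1774] psi -168.3 t 16.4 F [3.1 0.7 5.9] w 8.1 tilt 0.0
lin [-2.7, -297.2, 0.0] turn z 111.2 dist 297.0 j6 -7.7
lin [-2.7, -297.2, 130.4] turn z 111.2 dist 325.0 j6 -7.7
```

>>> servo_tool(commands=[{"linear":[0,0,0],"angular":[0,0,0],"gripper":-1},{"linear":[0,-20,0],"angular":[0,0,4],"gripper":-1},{"linear":[0,-45,0],"angular":[0,0,12],"gripper":-1},{"linear":[0,-70,0],"angular":[0,0,20],"gripper":-1},{"linear":[0,-95,0],"angular":[0,0,28],"gripper":-1},{"linear":[0,-120,0],"angular":[0,0,36],"gripper":-1},{"linear":[0,-145,0],"angular":[0,0,44],"gripper":-1},{"linear":[0,-170,0],"angular":[0,0,52],"gripper":-1},{"linear":[0,-195,0],"angular":[0,0,60],"gripper":-1},{"linear":[-1,-220,0],"angular":[0,0,68],"gripper":-1},{"linear":[-2,-245,0],"angular":[0,0,76],"gripper":-1},{"linear":[-2.7,-270,0],"angular":[0,0,84],"gripper":-1},{"linear":[-2.7,-285,0],"angular":[0,0,92],"gripper":-1},{"linear":[-2.7,-297,0],"angular":[0,0,100],"gripper":-1},{"linear":[-2.7,-297,0],"angular":[0,0,107],"gripper":-1},{"linear":[-2.7,-297,0],"angular":[0,0,111.2],"gripper":-1},{"linear":[-2.7,-297,0],"angular":[0,0,111.2],"gripper":-1},{"linear":[-2.7,-297,0],"angular":[0,0,111.2],"gripper":-1}])

```text
time_s: 18.15
position: [0.5259, -0.1621, 0.1765]
tool_rot: [[0.158, 0.987, -0.001], [0.987, -0.158, 0.001], [0.001, -0.002, -1.0]]
ft_force: [0.5, 0.2, -0.9]
grip_width: 0.0086
```

```bash
python3 - <<'E'
from pl import *
shot("pics/d3.png","scene",(220,100,400,280),4)
plan((W(-27,35,47),YB))
E
```

```text
now [ 0.526  -0.1621  0.1767] psi 80.92 t 18.2 F [-0.7  0.  -1.3] w 8.2 tilt 0.07
lin [-1.6, -0.7, 129.7] turn z 0.5 dist 130.0 j6 -7.7
```

View pics/d3.png

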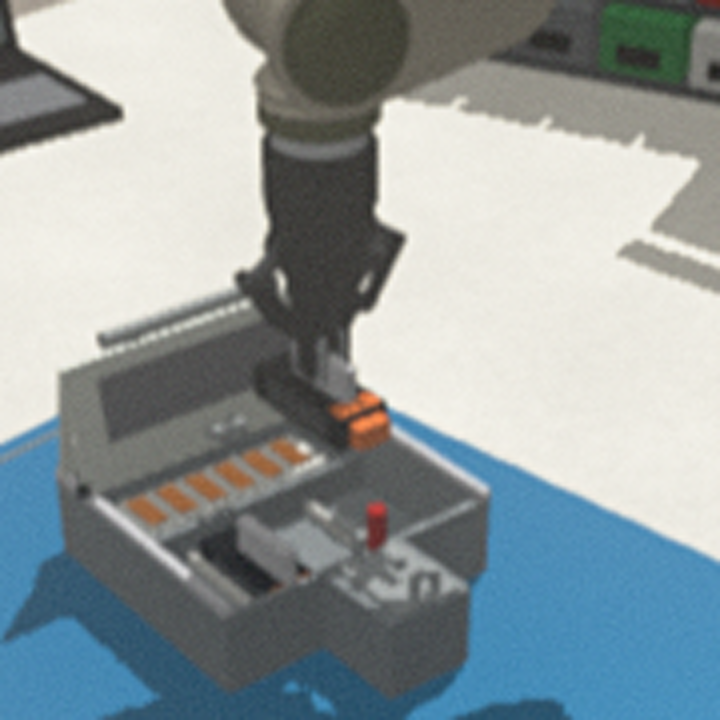

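>>> servo_tool(commands=[{"linear":[-1.6,-0.7,40],"angular":[0,0,0.5],"gripper":-1},{"linear":[-1.6,-0.7,75],"angular":[0,0,0.5],"gripper":-1},{"linear":[-1.6,-0.7,100],"angular":[0,0,0.5],"gripper":-1},{"linear":[-1.6,-0.7,112],"angular":[0,0,0.5],"gripper":-1},{"linear":[-1.6,-0.7,117],"angular":[0,0,0.5],"gripper":-1},{"linear":[-1.6,-0.7,122],"angular":[0,0,0.5],"gripper":-1},{"linear":[-1.6,-0.7,126],"angular":[0,0,0.5],"gripper":-1},{"linear":[-1.6,-0.7,129],"angular":[0,0,0.5],"gripper":-1},{"linear":[-1.6,-0.7,131],"angular":[0,0,0.5],"gripper":-1},{"linear":[-1.6,-0.7,131],"angular":[0,0,0.5],"gripper":-1}])

```text
time_s: 19.2
position: [0.526, -0.1609, 0.0511]
tool_rot: [[0.167, 0.986, 0.004], [0.986, -0.167, 0.002], [0.003, 0.003, -1.0]]
ft_force: [-7.7, 24.0, 40.1]
grip_width: 0.0081
```

```bash
python3 - <<'E'
from pl import *
plan((W(-27,35,46),YB))
E
```

```text
now [ 0.526  -0.1609  0.0511] psi 80.4 t 19.2 F [-7.7 24.  40.1] w 8.1 tilt 0.25
lin [-2.8, -0.6, 5.1] turn z -0.0 dist 6.0 j6 -7.7
```

>>> servo_tool(commands=[{"linear":[0,0,-15],"angular":[0,0,0],"gripper":-1},{"linear":[0,0,-35],"angular":[0,0,0],"gripper":-1},{"linear":[0,0,-45],"angular":[0,0,0],"gripper":-1},{"linear":[0,0,-45],"angular":[0,0,0],"gripper":-1},{"linear":[0,0,-45],"angular":[0,0,0],"gripper":-1}])

```text
time_s: 19.7
position: [0.5253, -0.1638, 0.0911]
tool_rot: [[0.168, 0.986, 0.0], [0.986, -0.168, -0.0], [-0.0, 0.0, -1.0]]
ft_force: [-0.1, 0.4, -2.0]
grip_width: 0.0084
```

```bash
python3 - <<'E'
from pl import *
o=env.observe();t=o["position"];R=o["tool_rot"]; psi=np.arctan2(R[1,0],R[0,0])
shot("pics/d4.png","scene",(240,130,380,270),5)
shot("pics/d5.png","top",(300,170,480,310),4,[],[(MOD,(t[0],t[1],psi-np.pi/2,t[2]-.0415))])
plan((W(-27,35,46),YB))
E
```

```text
now [ 0.525  -0.1637  0.0905] psi 80.31 t 19.8 F [-0.2  0.3 -1.9] w 8.4 tilt 0.08
lin [0.1, -0.0, 44.5] turn z -0.1 dist 45.0 j6 -7.7
```

View pics/d4.png

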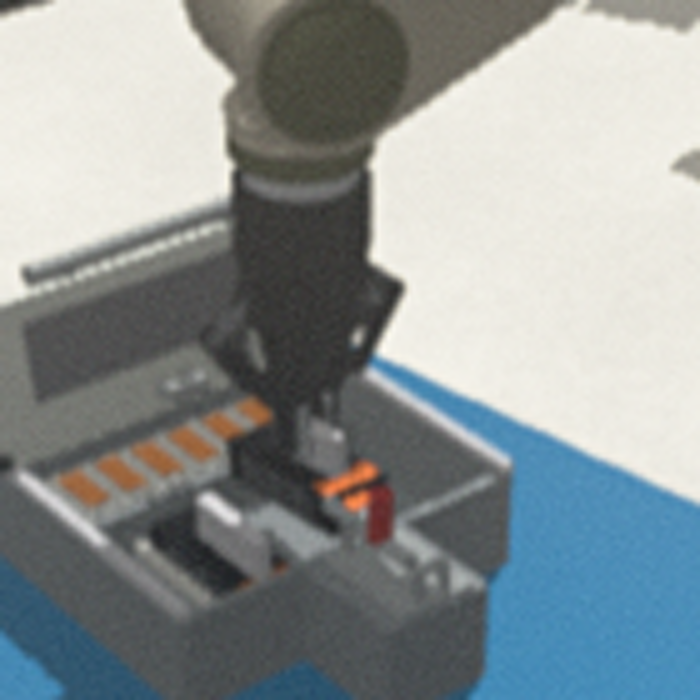

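View pics/d5.png

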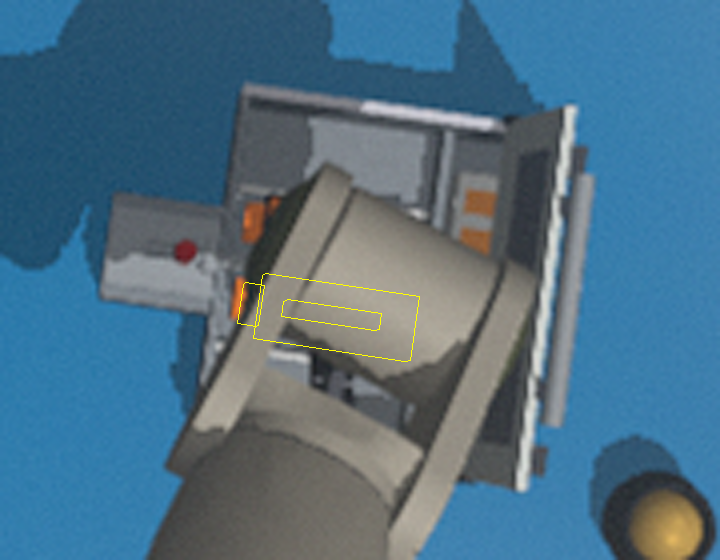

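```bash
python3 - <<'E'
from pl import *
shot("pics/e1.png","scene",(265,185,345,265),8)
shot("pics/e2.png","top",(320,195,420,295),7,[W(0,152-20,100),W(0,102,65),W(0,152-13,100)])
E
```

```text
(no output)
```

View pics/e1.png

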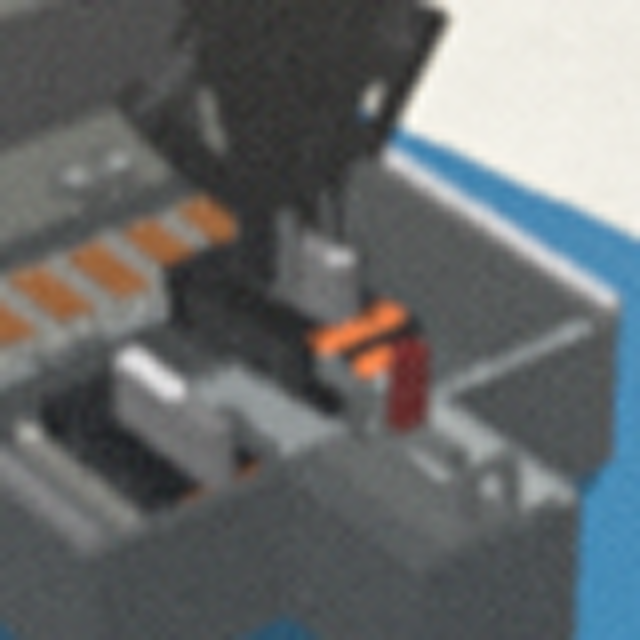

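View pics/e2.png

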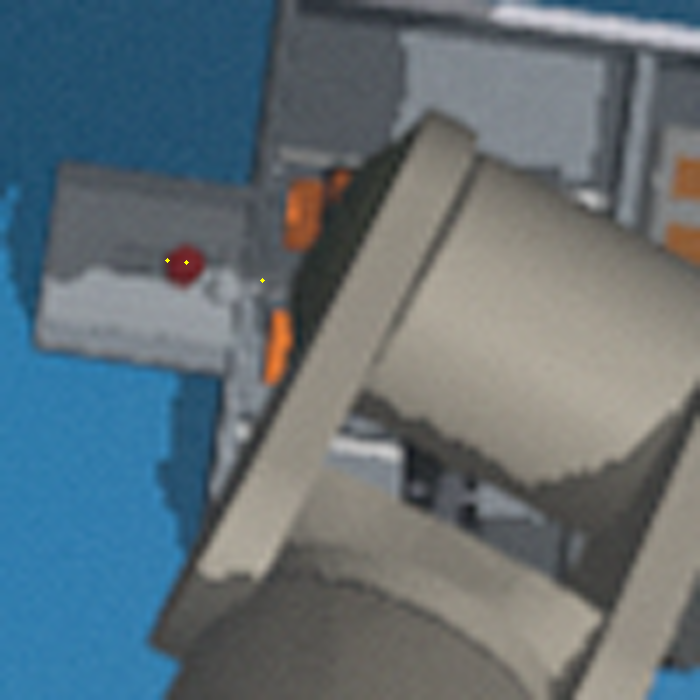

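>>> servo_tool(commands=[{"linear":[0,0,-40],"angular":[0,0,0],"gripper":-1},{"linear":[0,0,-80],"angular":[0,0,0],"gripper":-1},{"linear":[30,0,-90],"angular":[0,0,0],"gripper":-1},{"linear":[70,0,-90],"angular":[0,0,0],"gripper":-1},{"linear":[110,0,-90],"angular":[0,0,0],"gripper":-1},{"linear":[150,0,-90],"angular":[0,0,0],"gripper":-1},{"linear":[190,0,-90],"angular":[0,0,0],"gripper":-1},{"linear":[220,0,-90],"angular":[0,0,0],"gripper":-1},{"linear":[230,0,-90],"angular":[0,0,0],"gripper":-1},{"linear":[230,0,-90],"angular":[0,0,0],"gripper":-1},{"linear":[230,0,-90],"angular":[0,0,0],"gripper":-1}])

```text
time_s: 21.0
position: [0.564, 0.062, 0.181]
tool_rot: [[0.169, 0.986, -0.001], [0.986, -0.169, -0.0], [-0.0, -0.001, -1.0]]
ft_force: [-0.0, 0.0, -1.1]
grip_width: 0.0084
```

```bash
python3 - <<'E'
from pl import *
o=env.observe();t=o["position"];R=o["tool_rot"]; psi=np.arctan2(R[1,0],R[0,0])
plan((W(-27,35,46),YB))
p=env.get_image("top"); cv2.imwrite("pics/raw_top.png",p["frame"])
im=cv2.resize(p["frame"][170:310,310:460],None,fx=5,fy=5,interpolation=cv2.INTER_CUBIC); cv2.imwrite("pics/f1.png",im)
# rectify at z=15 (rib tops), 1px=.5mm: box x from -130..130, y from -40..190
def rect(z):
    xs=np.arange(-130,130,.5);ys=np.arange(190,-60,-.5)
    X,Y=np.meshgrid(xs,ys); P=np.c_[C+X.ravel()[:,None]*bx/1000+Y.ravel()[:,None]*by/1000,np.full(X.size,z/1000)]
    q=proj(p,P).astype(np.float32).reshape(*X.shape,2)
    return cv2.remap(p["frame"],q,None,cv2.INTER_CUBIC)
r15=rect(15);r65=rect(65);cv2.imwrite("pics/f2.png",np.hstack([r15,r65])[:, :].astype(np.uint8)[:, 0:1040][::1])
im=np.hstack([r15,r65]); im=cv2.resize(im,(800,int(800*im.shape[0]/im.shape[1]))); cv2.imwrite("pics/f2.png",im)
g=r15[(190-20)*2:(190+20)*2].mean(axis=(0,2)); 
d=np.diff(cv2.GaussianBlur(g[None],(0,0),2)[0]); 
k=[i for i in range(2,len(d)-2) if abs(d[i])>1 and abs(d[i])==max(abs(d[i-2:i+3]))]; print("rib z15",[(-130+.5*(i+1),round(d[i],1)) for i in k])
g=r65[(190-30)*2:(190+20)*2].mean(axis=(0,2)); d=np.diff(cv2.GaussianBlur(g[None],(0,0),2)[0]); 
k=[i for i in range(2,len(d)-2) if abs(d[i])>1 and abs(d[i])==max(abs(d[i-2:i+3]))]; print("wall z65",[(-130+.5*(i+1),round(d[i],1)) for i in k])
E
```

```text
now [0.564 0.062 0.181] psi 80.29 t 21.0 F [-0.   0.  -1.1] w 8.4 tilt 0.04
lin [-228.8, -0.3, 135.1] turn z -0.2 dist 266.0 j6 -7.7
rib z15 [(-119.5, np.float64(9.2)), (-111.5, np.float64(-12.3)), (-106.0, np.float64(1.0)), (-73.5, np.float64(4.6)), (-58.0, np.float64(8.1)), (-52.5, np.float64(-11.7)), (-47.5, np.float64(5.2)), (-3.5, np.float64(7.8)), (1.5, np.float64(-11.4)), (6.0, np.float64(1.7)), (10.0, np.float64(-6.6)), (28.0, np.float64(6.9)), (39.0, np.float64(-7.2)), (51.5, np.float64(7.7)), (57.0, np.float64(-2.6)), (62.5, np.float64(4.6)), (108.5, np.float64(-5.8)), (116.0, np.float64(12.4)), (124.5, np.float64(-12.3))]
wall z65 [(-118.0, np.float64(9.5)), (-110.0, np.float64(-12.6)), (-73.0, np.float64(4.2)), (-58.5, np.float64(8.3)), (-53.5, np.float64(-11.4)), (-48.5, np.float64(4.8)), (-6.5, np.float64(8.3)), (-1.5, np.float64(-11.2)), (2.5, np.float64(1.5)), (6.5, np.float64(-6.1)), (23.5, np.float64(6.7)), (34.5, np.float64(-7.4)), (46.5, np.float64(7.7)), (51.5, np.float64(-3.4)), (57.0, np.float64(3.9)), (101.0, np.float64(-5.3)), (108.5, np.float64(12.8)), (116.5, np.float64(-12.7))]
```

View pics/f1.png

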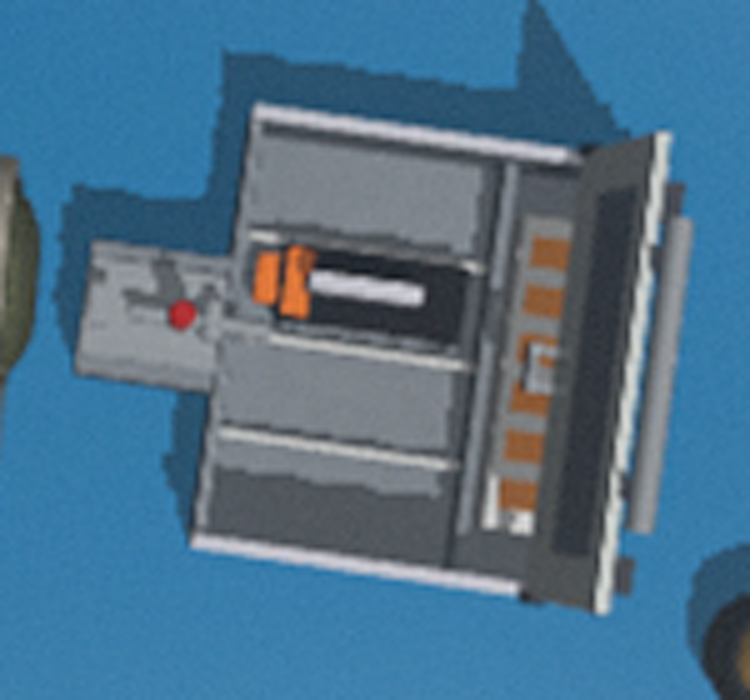

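View pics/f2.png

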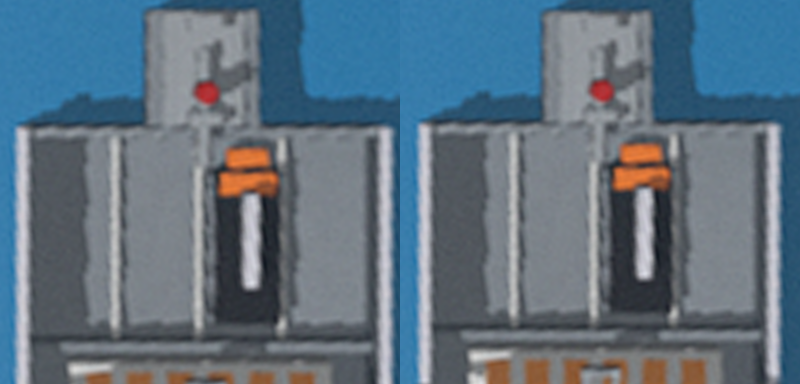

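```bash
python3 - <<'E'
from pl import *
plan((W(-31.5,33,181),YB),(W(-31.5,33,58),YB),(W(-31.5,33,46),YB))
E
```

```text
now [0.564  0.0617 0.1811] psi 80.24 t 21.1 F [ 1.1 -1.2 -1.3] w 8.3 tilt 0.03
lin [-230.6, -4.8, 0.2] turn z -0.2 dist 231.0 j6 -8.0
lin [-230.5, -4.7, 123.2] turn z -0.2 dist 261.0 j6 -8.0
lin [-230.5, -4.7, 135.2] turn z -0.2 dist 267.0 j6 -8.0
```

>>> servo_tool(commands=[{"linear":[-40,-4.7,0],"angular":[0,0,-0.2],"gripper":-1},{"linear":[-80,-4.7,0],"angular":[0,0,-0.2],"gripper":-1},{"linear":[-120,-4.7,0],"angular":[0,0,-0.2],"gripper":-1},{"linear":[-160,-4.7,0],"angular":[0,0,-0.2],"gripper":-1},{"linear":[-200,-4.7,0],"angular":[0,0,-0.2],"gripper":-1},{"linear":[-225,-4.7,0],"angular":[0,0,-0.2],"gripper":-1},{"linear":[-230.5,-4.7,0],"angular":[0,0,-0.2],"gripper":-1},{"linear":[-230.5,-4.7,0],"angular":[0,0,-0.2],"gripper":-1},{"linear":[-230.5,-4.7,40],"angular":[0,0,-0.2],"gripper":-1},{"linear":[-230.5,-4.7,75],"angular":[0,0,-0.2],"gripper":-1},{"linear":[-230.5,-4.7,100],"angular":[0,0,-0.2],"gripper":-1},{"linear":[-230.5,-4.7,115],"angular":[0,0,-0.2],"gripper":-1},{"linear":[-230.5,-4.7,119],"angular":[0,0,-0.2],"gripper":-1},{"linear":[-230.5,-4.7,119],"angular":[0,0,-0.2],"gripper":-1}])

```text
time_s: 22.45
position: [0.5207, -0.1628, 0.0623]
tool_rot: [[0.164, 0.986, -0.0], [0.986, -0.164, 0.0], [0.0, -0.001, -1.0]]
ft_force: [-0.2, -0.7, -1.0]
grip_width: 0.0082
```

>>> servo_tool(commands=[{"linear":[0,0,4],"angular":[0,0,0],"gripper":-1},{"linear":[0,0,8],"angular":[0,0,0],"gripper":-1},{"linear":[0,0,12],"angular":[0,0,0],"gripper":-1},{"linear":[0,0,12],"angular":[0,0,0],"gripper":-1}])

```text
time_s: 22.85
position: [0.5209, -0.1633, 0.0513]
tool_rot: [[0.165, 0.986, 0.001], [0.986, -0.165, -0.001], [-0.0, 0.001, -1.0]]
ft_force: [-2.0, 3.1, 9.1]
grip_width: 0.0086
```

```bash
python3 - <<'E'
from pl import *
plan((W(-31.5,33,46),YB))
shot("pics/g3.png","scene",(240,130,380,270),5)
E
```

```text
now [ 0.5209 -0.1633  0.0513] psi 80.52 t 22.9 F [-2.   3.1  9.1] w 8.6 tilt 0.08
lin [-1.5, -0.5, 5.3] turn z 0.1 dist 6.0 j6 -8.0
```

View pics/g3.png

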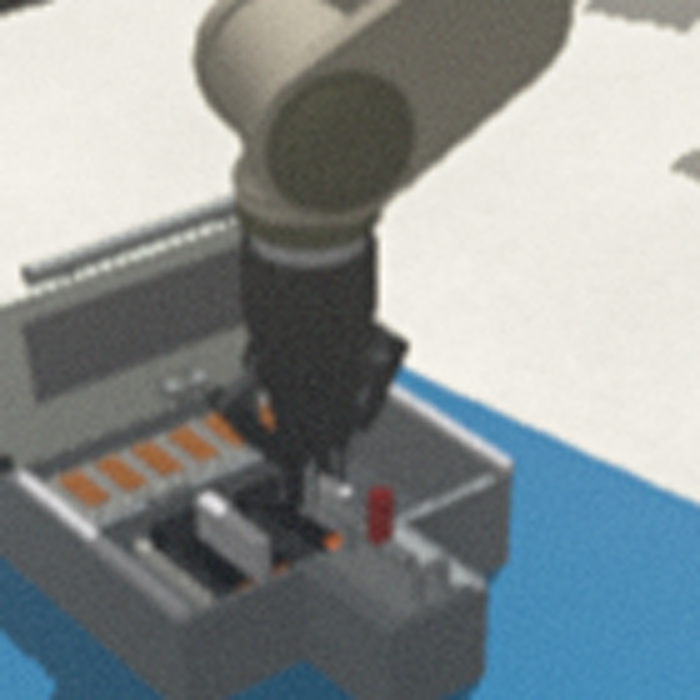

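>>> servo_tool(commands=[{"linear":[0,0,0],"angular":[0,0,0],"gripper":-0.48},{"linear":[0,0,0],"angular":[0,0,0],"gripper":-0.48},{"linear":[0,0,-5],"angular":[0,0,0],"gripper":-0.48},{"linear":[0,0,-40],"angular":[0,0,0],"gripper":-0.48},{"linear":[0,0,-80],"angular":[0,0,0],"gripper":-0.48},{"linear":[30,0,-120],"angular":[0,0,0],"gripper":0.2},{"linear":[80,0,-120],"angular":[0,0,0],"gripper":0.2},{"linear":[130,0,-120],"angular":[0,0,-4],"gripper":0.2},{"linear":[180,0,-120],"angular":[0,0,-12],"gripper":0.2},{"linear":[220,0,-120],"angular":[0,0,-20],"gripper":0.2},{"linear":[260,0,-120],"angular":[0,0,-28],"gripper":0.2},{"linear":[300,0,-120],"angular":[0,0,-36],"gripper":0.2},{"linear":[300,0,-120],"angular":[0,0,-42],"gripper":0.2}])

```text
time_s: 24.2
position: [0.57, 0.1365, 0.1704]
tool_rot: [[-0.546, 0.838, 0.0], [0.838, 0.546, 0.001], [0.001, 0.001, -1.0]]
ft_force: [0.1, -0.6, -0.4]
grip_width: 0.0511
```

```bash
cat > rect.py <<'E'
from pl import *
def rect(p,z,s=2):
    xs=np.arange(-130,130,1/s);ys=np.arange(190,-60,-1/s)
    X,Y=np.meshgrid(xs,ys); P=np.c_[C+X.ravel()[:,None]*bx/1000+Y.ravel()[:,None]*by/1000,np.full(X.size,z/1000)]
    return cv2.remap(p["frame"],proj(p,P).astype(np.float32).reshape(*X.shape,2),None,cv2.INTER_CUBIC)
def rpic(p,name,zs=(15,57)):
    im=np.hstack([rect(p,z) for z in zs]); 
    for k in range(2):
        for x in range(-100,101,50): cv2.line(im,(520*k+(x+130)*2,0),(520*k+(x+130)*2,8),(0,0,255),1)
        for y in range(-50,190,50): cv2.line(im,(520*k,(190-y)*2),(520*k+8,(190-y)*2),(0,0,255),1)
    cv2.imwrite(name,cv2.resize(im,(800,385)))
E
python3 - <<'E'
from rect import *
p=shot("pics/h1.png","top",(150,140,470,320),2.5); rpic(p,"pics/h2.png")
shot("pics/h3.png","scene",(220,130,500,330),2.8)
plan((np.array([.4359,.3261,.041]),123.5))
E
```

```text
now [0.5699 0.1334 0.1704] psi 122.67 t 24.3 F [-0.1 -0.5 -0.4] w 51.1 tilt 0.01
lin [234.6, -8.8, 129.4] turn z -0.8 dist 268.0 j6 3.3
```

View pics/h1.png

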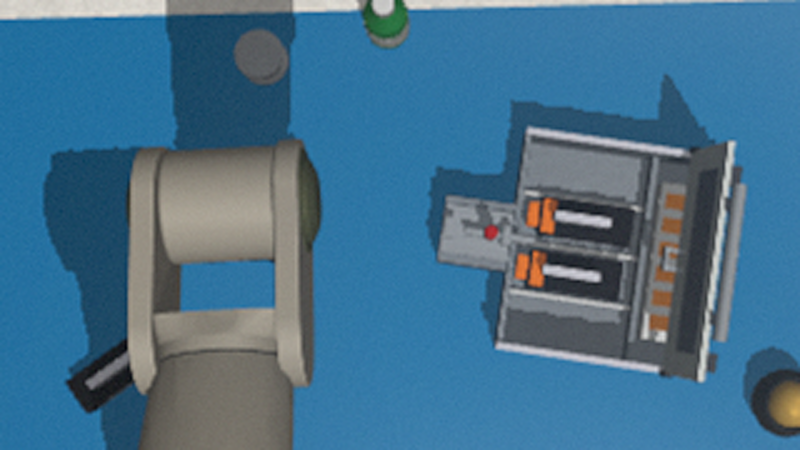

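View pics/h2.png

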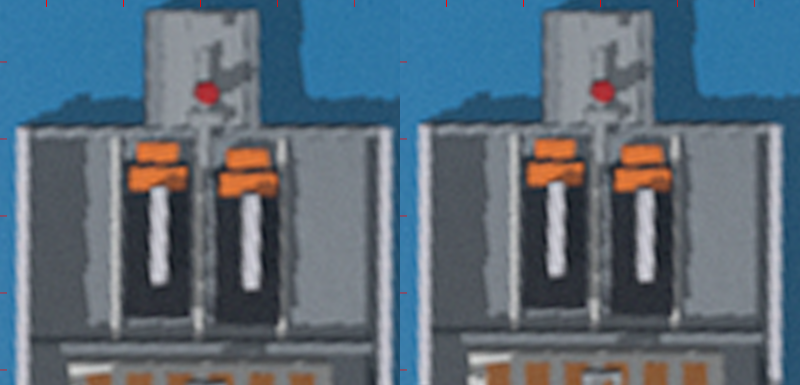

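View pics/h3.png

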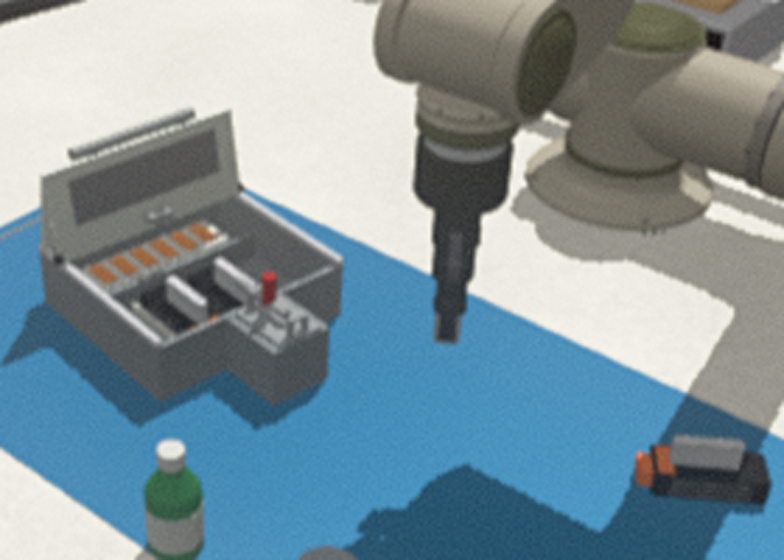

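```bash
python3 - <<'E'
from pl import *
plan((np.array([.434,.326,.13]),123.7),(np.array([.434,.326,.042]),123.7),)
E
```

```text
now [0.5699 0.1334 0.1704] psi 122.67 t 24.3 F [-0.1 -0.5 -0.4] w 51.1 tilt 0.01
lin [235.5, -10.5, 40.4] turn z -1.0 dist 239.0 j6 3.2
lin [235.5, -10.4, 128.4] turn z -1.0 dist 268.0 j6 3.2
```

>>> servo_tool(commands=[{"linear":[45,-2,10],"angular":[0,0,-1],"gripper":0.2},{"linear":[90,-4,20],"angular":[0,0,-1],"gripper":0.2},{"linear":[135,-6,30],"angular":[0,0,-1],"gripper":0.2},{"linear":[180,-8,40],"angular":[0,0,-1],"gripper":0.2},{"linear":[215,-10,40],"angular":[0,0,-1],"gripper":0.2},{"linear":[235.5,-10.5,40],"angular":[0,0,-1],"gripper":0.2},{"linear":[235.5,-10.5,40],"angular":[0,0,-1],"gripper":0.2},{"linear":[235.5,-10.5,40],"angular":[0,0,-1],"gripper":0.2}])

```text
time_s: 25.1
position: [0.4351, 0.3247, 0.1305]
tool_rot: [[-0.55, 0.835, 0.0], [0.835, 0.55, -0.0], [-0.0, 0.0, -1.0]]
ft_force: [-0.1, -0.1, -1.0]
grip_width: 0.0509
```

```bash
python3 - <<'E'
from pl import *
plan((np.array([.434,.326,.042]),123.7),)
shot("pics/i1.png","scene",(380,180,540,330),4)
E
```

```text
now [0.4351 0.3247 0.1305] psi 123.39 t 25.1 F [-0.1 -0.1 -1. ] w 50.9 tilt 0.03
lin [1.8, -0.2, 88.5] turn z -0.3 dist 89.0 j6 3.2
```

View pics/i1.png

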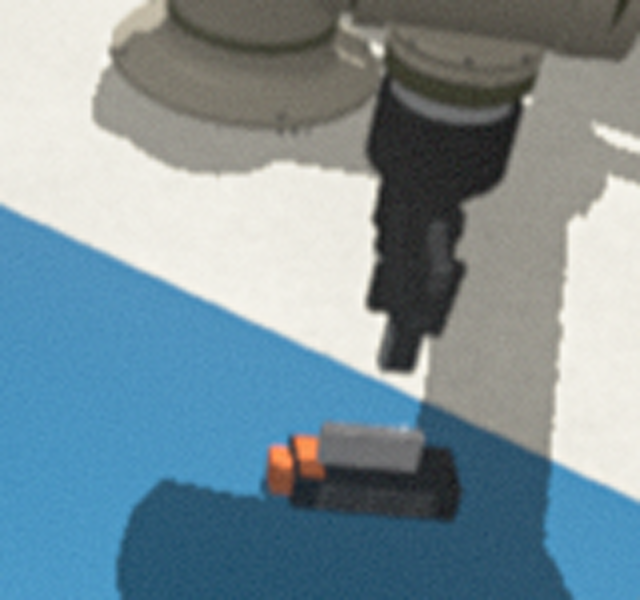

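>>> servo_tool(commands=[{"linear":[1.8,0,45],"angular":[0,0,-0.3],"gripper":0.2},{"linear":[1.8,0,80],"angular":[0,0,-0.3],"gripper":0.2},{"linear":[1.8,0,88.5],"angular":[0,0,-0.3],"gripper":0.2},{"linear":[1.8,0,88.5],"angular":[0,0,-0.3],"gripper":0.2},{"linear":[1.8,0,88.5],"angular":[0,0,-0.3],"gripper":-1},{"linear":[1.8,0,88.5],"angular":[0,0,-0.3],"gripper":-1},{"linear":[1.8,0,88.5],"angular":[0,0,-0.3],"gripper":-1},{"linear":[1.8,0,88.5],"angular":[0,0,-0.3],"gripper":-1},{"linear":[1.8,0,88.5],"angular":[0,0,-0.3],"gripper":-1},{"linear":[1.8,0,75],"angular":[0,0,7],"gripper":-1},{"linear":[1.8,0,73],"angular":[0,0,15],"gripper":-1},{"linear":[1.8,0,73],"angular":[0,0,23],"gripper":-1},{"linear":[1.8,0,73],"angular":[0,0,31],"gripper":-1},{"linear":[1.8,0,73],"angular":[0,0,39],"gripper":-1},{"linear":[1.8,0,73],"angular":[0,0,47],"gripper":-1},{"linear":[1.8,0,73],"angular":[0,0,55],"gripper":-1},{"linear":[1.8,0,73],"angular":[0,0,63],"gripper":-1},{"linear":[1.8,0,73],"angular":[0,0,70],"gripper":-1},{"linear":[1.8,0,73],"angular":[0,0,70],"gripper":-1}], force=70)

```text
time_s: 27.05
position: [0.4335, 0.3269, 0.0573]
tool_rot: [[0.595, 0.803, -0.0], [0.803, -0.595, -0.0], [-0.0, -0.0, -1.0]]
ft_force: [0.4, 0.1, -1.3]
grip_width: 0.0085
```

```bash
python3 - <<'E'
from pl import *
plan((np.array([.434,.326,.042]),53),)
shot("pics/i2.png","scene",(380,180,540,330),4)
E
```

```text
now [0.4335 0.3269 0.0573] psi 53.46 t 27.1 F [ 0.4  0.1 -1.3] w 8.5 tilt 0.01
lin [-0.4, 0.9, 15.3] turn z 0.5 dist 15.0 j6 73.9
```

View pics/i2.png

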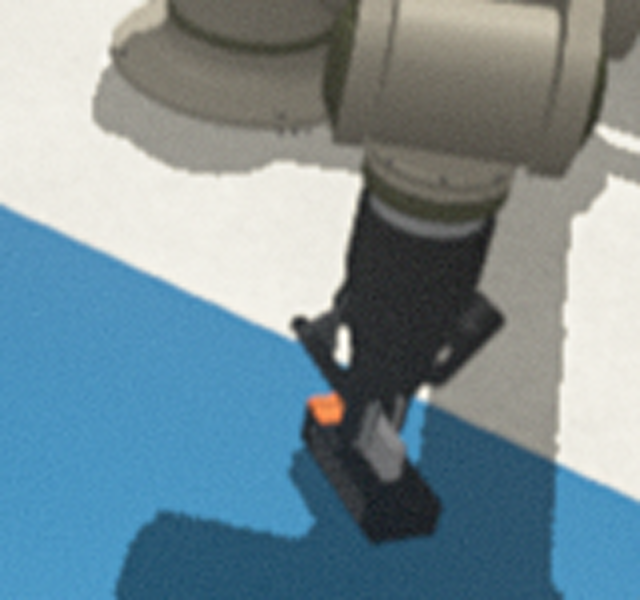

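>>> servo_tool(commands=[{"linear":[0,0,10],"angular":[0,0,0],"gripper":-1},{"linear":[0,0,14.5],"angular":[0,0,0],"gripper":-1},{"linear":[0,0,14.5],"angular":[0,0,0],"gripper":-1},{"linear":[0,0,14.5],"angular":[0,0,0],"gripper":0.2},{"linear":[0,0,14.5],"angular":[0,0,0],"gripper":0.2},{"linear":[0,0,5],"angular":[0,0,0],"gripper":0.2},{"linear":[0,0,-35],"angular":[0,0,0],"gripper":0.2},{"linear":[0,0,-60],"angular":[0,0,-4],"gripper":0.2},{"linear":[0,0,-60],"angular":[0,0,-12],"gripper":0.2},{"linear":[0,0,-60],"angular":[0,0,-20],"gripper":0.2},{"linear":[0,0,-60],"angular":[0,0,-28],"gripper":0.2},{"linear":[0,0,-60],"angular":[0,0,-36],"gripper":0.2},{"linear":[0,0,-60],"angular":[0,0,-44],"gripper":0.2},{"linear":[0,0,-60],"angular":[0,0,-52],"gripper":0.2},{"linear":[0,0,-60],"angular":[0,0,-60],"gripper":0.2},{"linear":[0,0,-60],"angular":[0,0,-68],"gripper":0.2},{"linear":[0,0,-60],"angular":[0,0,-76],"gripper":0.2},{"linear":[0,0,-60],"angular":[0,0,-84],"gripper":0.2},{"linear":[0,0,-60],"angular":[0,0,-92],"gripper":0.2},{"linear":[0,0,-60],"angular":[0,0,-100],"gripper":0.2}])

```text
time_s: 29.1
position: [0.4337, 0.3269, 0.1179]
tool_rot: [[-0.898, 0.44, 0.0], [0.44, 0.898, 0.0], [-0.0, 0.0, -1.0]]
ft_force: [0.1, -0.3, -0.4]
grip_width: 0.0515
```

>>> servo_tool(commands=[{"linear":[0,0,0],"angular":[0,0,-8],"gripper":0.2},{"linear":[0,0,0],"angular":[0,0,-16],"gripper":0.2},{"linear":[0,0,0],"angular":[0,0,-24],"gripper":0.2},{"linear":[0,0,0],"angular":[0,0,-32],"gripper":0.2},{"linear":[0,0,0],"angular":[0,0,-40],"gripper":0.2},{"linear":[0,0,0],"angular":[0,0,-48],"gripper":0.2},{"linear":[0,0,0],"angular":[0,0,-56],"gripper":0.2},{"linear":[0,0,0],"angular":[0,0,-64],"gripper":0.2},{"linear":[0,0,0],"angular":[0,0,-72],"gripper":0.2},{"linear":[0,0,0],"angular":[0,0,-80],"gripper":0.2},{"linear":[0,0,0],"angular":[0,0,-80],"gripper":0.2},{"linear":[0,0,0],"angular":[0,0,-80],"gripper":0.2}])

```text
time_s: 30.3
position: [0.4337, 0.3269, 0.1177]
tool_rot: [[-0.597, -0.802, 0.0], [-0.802, 0.597, 0.0], [-0.0, -0.0, -1.0]]
ft_force: [0.2, -0.2, -0.3]
grip_width: 0.0514
```

```bash
python3 - <<'E'
from pl import *
plan((np.array([.4335,.3269,.042]),233.5),)
shot("pics/i3.png","scene",(380,180,540,330),4)
shot("pics/i4.png","top",(160,200,300,340),4)
E
```

```text
now [0.4337 0.3269 0.1177] psi -126.69 t 30.3 F [ 0.2 -0.2 -0.3] w 51.4 tilt 0.02
lin [0.1, 0.2, 75.7] turn z -0.2 dist 76.0 j6 -106.5
```

View pics/i3.png

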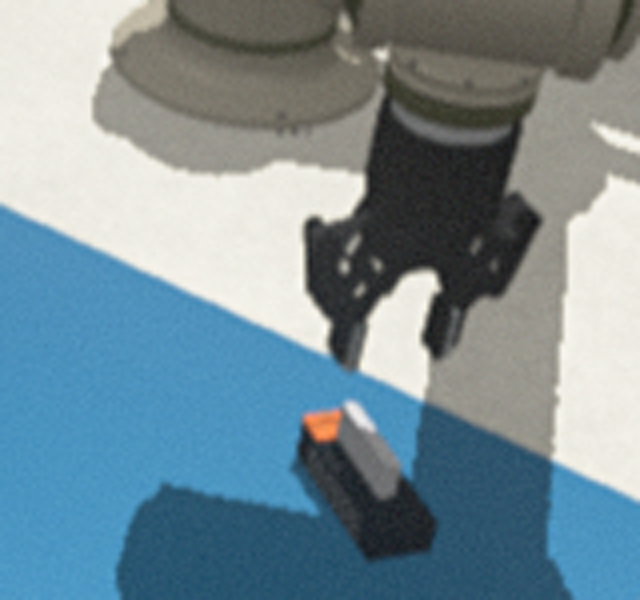

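View pics/i4.png

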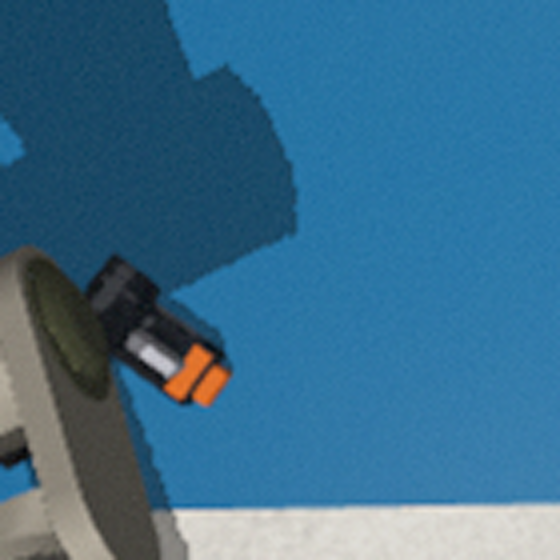

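```bash
python3 - <<'E'
from pl import *
p=env.get_image("top")
q=ray(p,(160+213/4-.4,200+385/4-.4),.026)[0]; print(q, q[:2]-.050*np.array([np.cos(np.radians(233.4)),np.sin(np.radians(233.4))]))
E
```

```text
[0.40818745 0.28545357 0.026     ] [0.43799869 0.32559444]
```

>>> servo_tool(commands=[{"linear":[0,0,40],"angular":[0,0,0],"gripper":0.2},{"linear":[0,0,70],"angular":[0,0,0],"gripper":0.2},{"linear":[0,0,75.5],"angular":[0,0,0],"gripper":0.2},{"linear":[0,0,75.5],"angular":[0,0,0],"gripper":0.2},{"linear":[0,0,75.5],"angular":[0,0,0],"gripper":-1},{"linear":[0,0,75.5],"angular":[0,0,0],"gripper":-1},{"linear":[0,0,75.5],"angular":[0,0,0],"gripper":-1},{"linear":[0,0,75.5],"angular":[0,0,0],"gripper":-1},{"linear":[0,0,75.5],"angular":[0,0,0],"gripper":-1},{"linear":[0,0,50],"angular":[0,0,0],"gripper":-1},{"linear":[0,0,10],"angular":[0,0,0],"gripper":-1},{"linear":[0,0,-30],"angular":[0,0,0],"gripper":-1},{"linear":[0,0,-60],"angular":[0,0,0],"gripper":-1},{"linear":[0,0,-60],"angular":[0,0,0],"gripper":-1},{"linear":[0,0,-60],"angular":[0,0,0],"gripper":-1}], force=70)

```text
time_s: 31.95
position: [0.4334, 0.3267, 0.1773]
tool_rot: [[-0.595, -0.804, 0.0], [-0.804, 0.595, 0.0], [-0.0, -0.0, -1.0]]
ft_force: [1.0, 0.2, -1.7]
grip_width: 0.0084
```

```bash
python3 - <<'E'
from pl import *
plan((W(81-4.2,35,178),YB),(W(81-4.2,35,50),YB),)
shot("pics/i5.png","scene",(380,150,540,300),4)
E
```

```text
now [0.4334 0.3267 0.1773] psi -126.49 t 31.9 F [ 1.   0.2 -1.7] w 8.4 tilt 0.02
lin [292.7, -457.7, -0.7] turn z 153.1 dist 543.0 j6 -6.5
lin [292.7, -457.7, 127.3] turn z 153.1 dist 558.0 j6 -6.5
```

View pics/i5.png

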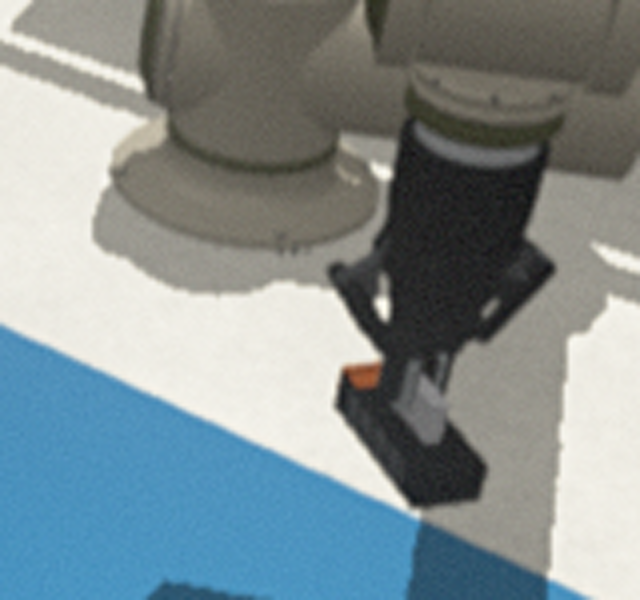

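>>> servo_tool(commands=[{"linear":[7,-11,0],"angular":[0,0,4],"gripper":-1},{"linear":[22,-34,0],"angular":[0,0,12],"gripper":-1},{"linear":[38,-59,0],"angular":[0,0,20],"gripper":-1},{"linear":[53,-83,0],"angular":[0,0,28],"gripper":-1},{"linear":[69,-107,0],"angular":[0,0,36],"gripper":-1},{"linear":[84,-131,0],"angular":[0,0,44],"gripper":-1},{"linear":[100,-156,0],"angular":[0,0,52],"gripper":-1},{"linear":[115,-180,0],"angular":[0,0,60],"gripper":-1},{"linear":[130,-203,0],"angular":[0,0,68],"gripper":-1},{"linear":[145,-227,0],"angular":[0,0,76],"gripper":-1},{"linear":[161,-252,0],"angular":[0,0,84],"gripper":-1},{"linear":[176,-275,0],"angular":[0,0,92],"gripper":-1},{"linear":[192,-300,0],"angular":[0,0,100],"gripper":-1},{"linear":[207,-323,0],"angular":[0,0,108],"gripper":-1},{"linear":[222,-347,0],"angular":[0,0,116],"gripper":-1},{"linear":[238,-372,0],"angular":[0,0,124],"gripper":-1},{"linear":[253,-395,0],"angular":[0,0,132],"gripper":-1},{"linear":[269,-420,0],"angular":[0,0,140],"gripper":-1},{"linear":[284,-444,0],"angular":[0,0,148],"gripper":-1},{"linear":[292.5,-457.5,0],"angular":[0,0,153],"gripper":-1}])

```text
time_s: 34.0
position: [0.6274, -0.1822, 0.1748]
tool_rot: [[0.171, 0.985, -0.003], [0.985, -0.171, 0.001], [0.001, -0.003, -1.0]]
ft_force: [0.4, -0.2, -2.0]
grip_width: 0.0088
```

>>> servo_tool(commands=[{"linear":[0,0,0],"angular":[0,0,0],"gripper":-1},{"linear":[0,0,0],"angular":[0,0,0],"gripper":-1},{"linear":[0,0,0],"angular":[0,0,0],"gripper":-1}])

```text
time_s: 34.3
position: [0.6271, -0.1793, 0.1766]
tool_rot: [[0.163, 0.987, -0.001], [0.987, -0.163, 0.001], [0.001, -0.002, -1.0]]
ft_force: [-0.0, 0.3, -1.1]
grip_width: 0.0084
```

```bash
python3 - <<'E'
from pl import *
plan((W(81-4.2,34,59),YB),(W(81-4.2,34,46),YB),)
shot("pics/j1.png","scene",(220,100,400,280),4)
E
```

```text
now [ 0.6271 -0.1793  0.1766] psi 80.64 t 34.3 F [-0.   0.3 -1.1] w 8.4 tilt 0.1
lin [-2.4, 0.6, 117.6] turn z 0.2 dist 118.0 j6 -6.6
lin [-2.4, 0.6, 130.6] turn z 0.2 dist 131.0 j6 -6.6
```

View pics/j1.png

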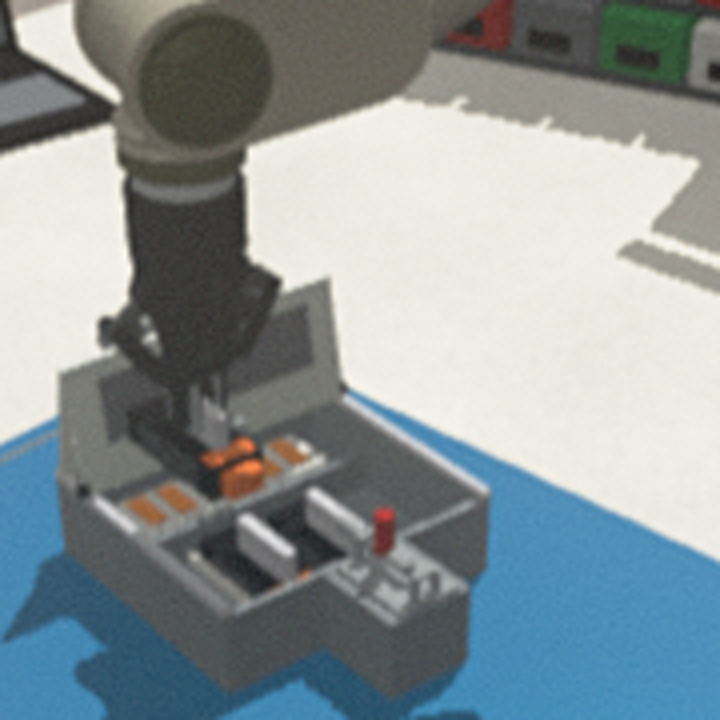

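>>> servo_tool(commands=[{"linear":[-2.4,0.6,40],"angular":[0,0,0.2],"gripper":-1},{"linear":[-2.4,0.6,75],"angular":[0,0,0.2],"gripper":-1},{"linear":[-2.4,0.6,100],"angular":[0,0,0.2],"gripper":-1},{"linear":[-2.4,0.6,112],"angular":[0,0,0.2],"gripper":-1},{"linear":[-2.4,0.6,117],"angular":[0,0,0.2],"gripper":-1},{"linear":[-2.4,0.6,121],"angular":[0,0,0.2],"gripper":-1},{"linear":[-2.4,0.6,125],"angular":[0,0,0.2],"gripper":-1},{"linear":[-2.4,0.6,129],"angular":[0,0,0.2],"gripper":-1},{"linear":[-2.4,0.6,130.5],"angular":[0,0,0.2],"gripper":-1},{"linear":[-2.4,0.6,130.5],"angular":[0,0,0.2],"gripper":-1}])

```text
time_s: 35.35
position: [0.6281, -0.1829, 0.048]
tool_rot: [[0.168, 0.986, 0.001], [0.986, -0.168, -0.001], [-0.0, 0.002, -1.0]]
ft_force: [-0.7, 1.2, 4.4]
grip_width: 0.0084
```

```bash
python3 - <<'E'
from pl import *
plan((W(81-4.2,34,46),YB),)
shot("pics/j2.png","scene",(220,100,400,280),4)
E
```

```text
now [ 0.6281 -0.1829  0.048 ] psi 80.32 t 35.4 F [-0.7  1.2  4.4] w 8.4 tilt 0.09
lin [1.0, -1.1, 2.0] turn z -0.1 dist 3.0 j6 -6.6
```

View pics/j2.png

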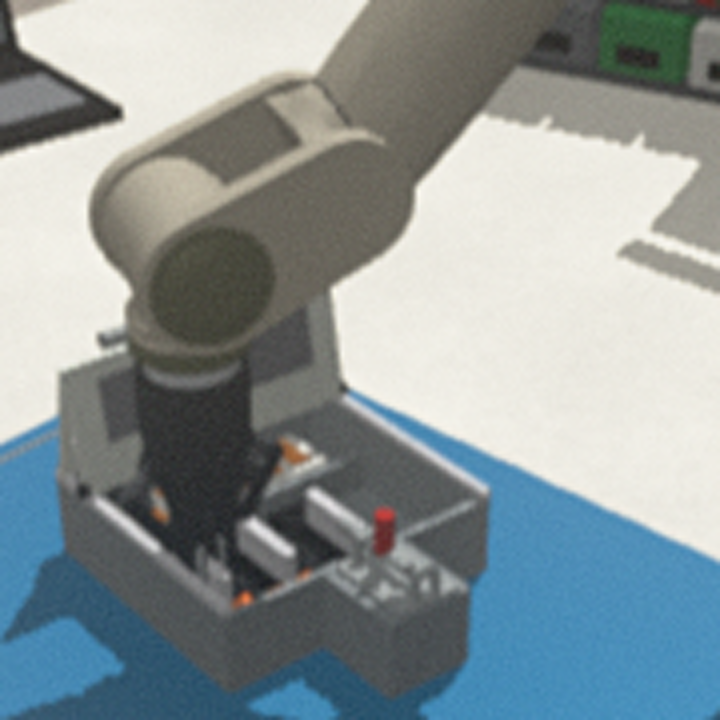

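On the floor (4 N up). Release with a small opening and retreat.

>>> servo_tool(commands=[{"linear":[0,0,0],"angular":[0,0,0],"gripper":-0.5},{"linear":[0,0,0],"angular":[0,0,0],"gripper":-0.5},{"linear":[0,0,-4],"angular":[0,0,0],"gripper":-0.5},{"linear":[0,0,-30],"angular":[0,0,0],"gripper":-0.5},{"linear":[0,0,-70],"angular":[0,0,0],"gripper":-0.5},{"linear":[0,0,-115],"angular":[0,0,0],"gripper":-0.5},{"linear":[40,0,-150],"angular":[0,0,0],"gripper":-0.5},{"linear":[90,0,-150],"angular":[0,0,0],"gripper":-0.5},{"linear":[140,0,-150],"angular":[0,0,0],"gripper":-0.5},{"linear":[190,0,-150],"angular":[0,0,0],"gripper":-0.5},{"linear":[240,0,-150],"angular":[0,0,0],"gripper":-0.5},{"linear":[280,0,-150],"angular":[0,0,0],"gripper":-0.5},{"linear":[280,0,-150],"angular":[0,0,0],"gripper":-0.5}])

```text
time_s: 36.7
position: [0.6747, 0.0986, 0.1968]
tool_rot: [[0.162, 0.987, 0.0], [0.987, -0.162, 0.001], [0.001, 0.0, -1.0]]
ft_force: [-0.9, 0.4, -0.2]
grip_width: 0.0213
```

```bash
python3 - <<'E'
from rect import *
p=shot("pics/k1.png","top",(150,140,470,320),2.5); rpic(p,"pics/k2.png")
shot("pics/k3.png","scene",(220,120,380,280),4.5)
plan((W(0,150,150),YB))
E
```

```text
now [0.6747 0.0939 0.1968] psi 80.41 t 36.8 F [ 0.1 -1.1 -1.3] w 21.3 tilt 0.02
lin [-163.8, -77.9, 46.8] turn z -0.0 dist 187.0 j6 4.1
```

View pics/k2.png

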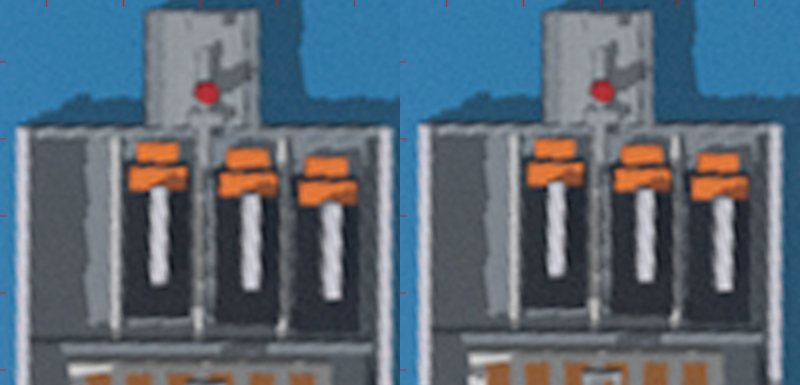

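View pics/k3.png

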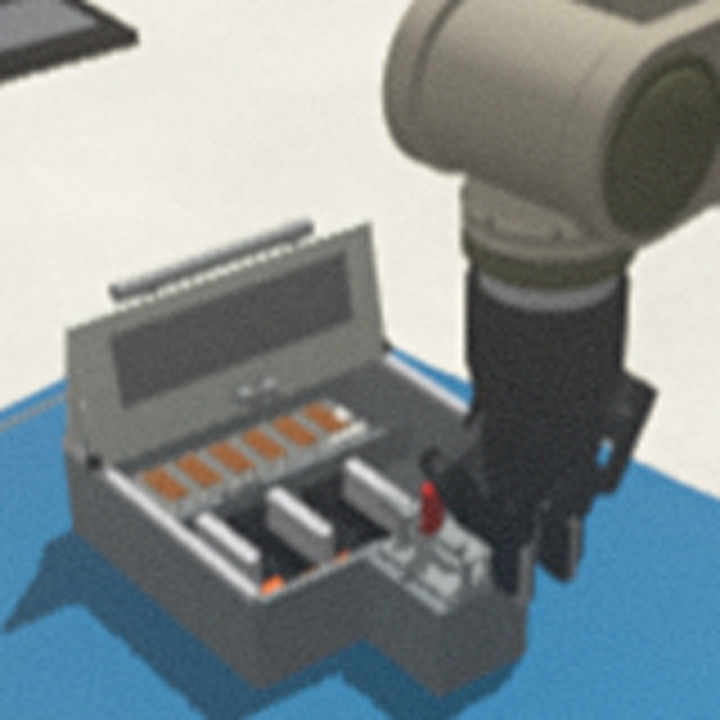

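View pics/k1.png

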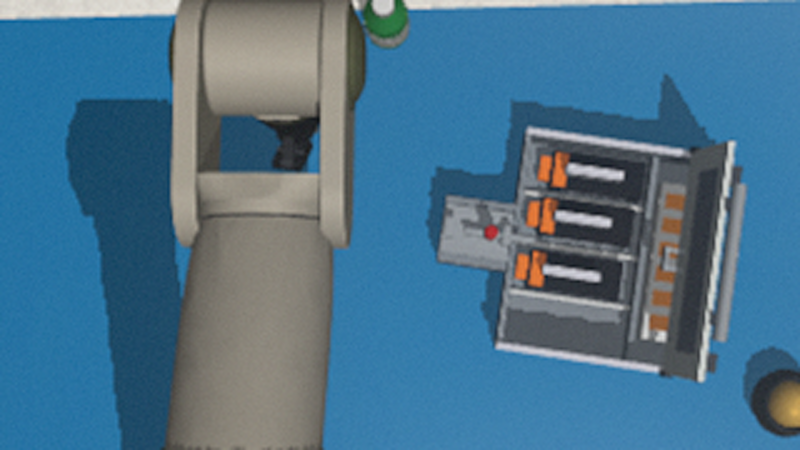

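```bash
python3 - <<'E'
from pl import *
plan((W(-3.5,103,150),YB),(W(-3.5,103,99),YB),(W(-3.5,134,99),YB))
E
```

```text
now [0.6747 0.0939 0.1968] psi 80.41 t 36.8 F [ 0.1 -1.1 -1.3] w 21.3 tilt 0.02
lin [-210.8, -81.3, 46.8] turn z -0.0 dist 231.0 j6 -0.6
lin [-210.8, -81.3, 97.8] turn z -0.0 dist 246.0 j6 -0.6
lin [-179.8, -81.3, 97.8] turn z -0.0 dist 220.0 j6 2.5
```

>>> servo_tool(commands=[{"linear":[-40,-20,0],"angular":[0,0,0],"gripper":-1},{"linear":[-80,-40,0],"angular":[0,0,0],"gripper":-1},{"linear":[-120,-60,0],"angular":[0,0,0],"gripper":-1},{"linear":[-160,-80,10],"angular":[0,0,0],"gripper":-1},{"linear":[-195,-81.3,30],"angular":[0,0,0],"gripper":-1},{"linear":[-210.8,-81.3,47],"angular":[0,0,0],"gripper":-1},{"linear":[-210.8,-81.3,50],"angular":[0,0,0],"gripper":-1},{"linear":[-210.8,-81.3,80],"angular":[0,0,0],"gripper":-1},{"linear":[-210.8,-81.3,97],"angular":[0,0,0],"gripper":-1},{"linear":[-210.8,-81.3,97],"angular":[0,0,0],"gripper":-1},{"linear":[-210.8,-81.3,97],"angular":[0,0,0],"gripper":-1}])

```text
time_s: 37.9
position: [0.5596, -0.1011, 0.1008]
tool_rot: [[0.168, 0.986, 0.001], [0.986, -0.168, -0.0], [-0.0, 0.001, -1.0]]
ft_force: [-0.7, -0.1, 0.7]
grip_width: -0.0003
```

```bash
python3 - <<'E'
from pl import *
plan((W(-3.5,134,99),YB))
shot("pics/l1.png","scene",(240,130,380,270),5)
E
```

```text
now [ 0.5596 -0.1011  0.1008] psi 80.31 t 37.9 F [-0.7 -0.1  0.7] w -0.3 tilt 0.06
lin [31.7, -0.4, 1.8] turn z -0.1 dist 32.0 j6 2.5
```

View pics/l1.png

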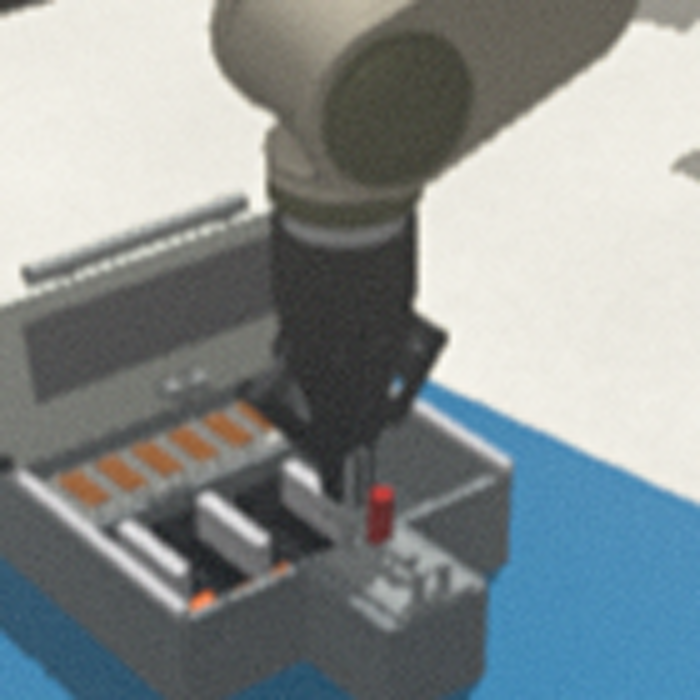

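>>> servo_tool(commands=[{"linear":[4,-0.4,1],"angular":[0,0,0],"gripper":-1},{"linear":[8,-0.4,1],"angular":[0,0,0],"gripper":-1},{"linear":[12,-0.4,1],"angular":[0,0,0],"gripper":-1},{"linear":[16,-0.4,1],"angular":[0,0,0],"gripper":-1},{"linear":[20,-0.4,1],"angular":[0,0,0],"gripper":-1},{"linear":[23,-0.4,1],"angular":[0,0,0],"gripper":-1},{"linear":[26,-0.4,1],"angular":[0,0,0],"gripper":-1},{"linear":[29,-0.4,1],"angular":[0,0,0],"gripper":-1},{"linear":[31,-0.4,1],"angular":[0,0,0],"gripper":-1},{"linear":[33,-0.4,1],"angular":[0,0,0],"gripper":-1},{"linear":[34,-0.4,1],"angular":[0,0,0],"gripper":-1}])

```text
time_s: 39.05
position: [0.5644, -0.0687, 0.0989]
tool_rot: [[0.168, 0.986, -0.0], [0.986, -0.168, -0.003], [-0.003, 0.0, -1.0]]
ft_force: [-3.5, -12.6, 2.4]
grip_width: 0.0
```

```bash
python3 - <<'E'
from pl import *
plan((W(-3.5,134,99),YB))
shot("pics/l2.png","scene",(240,130,380,270),5)
E
```

```text
now [ 0.5644 -0.0687  0.0989] psi 80.33 t 39.0 F [ -3.5 -12.6   2.4] w 0.0 tilt 0.19
lin [-1.0, 0.3, -0.1] turn z -0.1 dist 1.0 j6 2.5
```

View pics/l2.png

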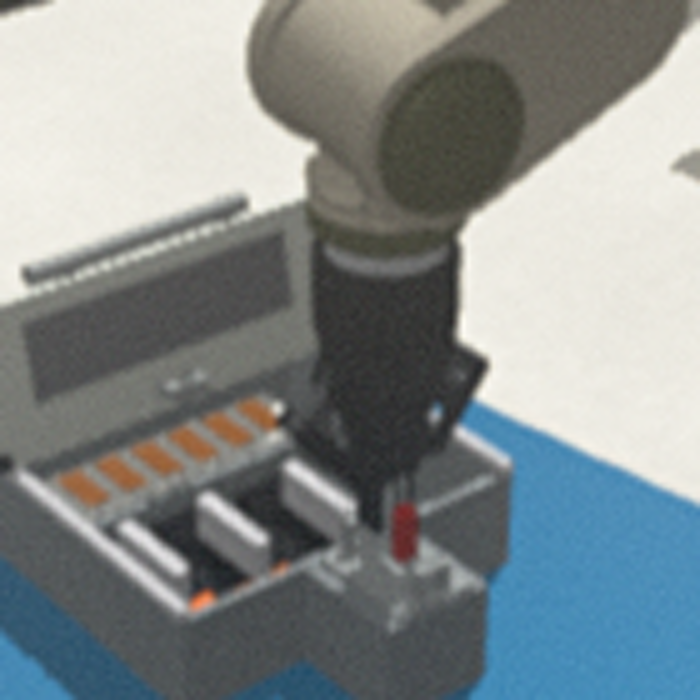

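>>> servo_tool(commands=[{"linear":[1.5,0,0],"angular":[0,0,0],"gripper":-1},{"linear":[1.5,0,0],"angular":[0,0,0],"gripper":-1},{"linear":[1.5,0,0],"angular":[0,0,0],"gripper":-1}])

```text
time_s: 39.4
position: [0.5645, -0.0686, 0.099]
tool_rot: [[0.169, 0.986, -0.001], [0.986, -0.169, -0.005], [-0.005, -0.0, -1.0]]
ft_force: [-5.0, -16.0, 1.2]
grip_width: 0.0001
```

```bash
python3 - <<'E'
from pl import *
plan((W(-3,134,225),YB),(W(-3,-124,225),YB),(W(-3,-124,178),YB),pos=np.array([.5646,-.0672,.0988]))
E
```

```text
now [ 0.5646 -0.0672  0.0988] psi 80.29 t 39.4 F [ -5.  -16.    1.2] w 0.1 tilt 0.29
lin [-3.2, 0.9, -126.2] turn z -0.2 dist 126.0 j6 2.5
lin [-261.2, 1.6, -124.9] turn z -0.2 dist 290.0 j6 -22.3
lin [-260.9, 1.6, -77.9] turn z -0.2 dist 272.0 j6 -22.3
```

>>> servo_tool(commands=[{"linear":[-8,0,0],"angular":[0,0,0],"gripper":-1},{"linear":[-8,0,-40],"angular":[0,0,0],"gripper":-1},{"linear":[-8,0,-90],"angular":[0,0,0],"gripper":-1},{"linear":[-10,0,-128],"angular":[0,0,0],"gripper":-1},{"linear":[-50,0,-128],"angular":[0,0,0],"gripper":-1},{"linear":[-95,0,-128],"angular":[0,0,0],"gripper":-1},{"linear":[-140,0,-128],"angular":[0,0,0],"gripper":-1},{"linear":[-185,0,-128],"angular":[0,0,0],"gripper":-1},{"linear":[-225,0,-128],"angular":[0,0,0],"gripper":-1},{"linear":[-255,0,-128],"angular":[0,0,0],"gripper":-1},{"linear":[-262,0,-128],"angular":[0,0,0],"gripper":-1},{"linear":[-262,0,-128],"angular":[0,0,0],"gripper":-1},{"linear":[-262,0,-128],"angular":[0,0,0],"gripper":-1}])

```text
time_s: 40.7
position: [0.521, -0.3229, 0.2267]
tool_rot: [[0.167, 0.986, -0.0], [0.986, -0.167, 0.001], [0.001, -0.0, -1.0]]
ft_force: [-0.5, 0.8, 0.3]
grip_width: 0.0003
```

```bash
python3 - <<'E'
from rect import *
p=shot("pics/m1.png","top",(300,170,480,310),4)
shot("pics/m2.png","scene",(220,80,380,280),4)
plan((W(-3,-124,225),YB),(W(-3,-124,178),YB),(W(-3,-116,178),YB))
E
```

```text
now [ 0.5211 -0.3227  0.227 ] psi 80.41 t 40.8 F [ 0.5 -0.2  0.1] w 0.1 tilt 0.02
lin [-1.4, 1.4, 2.0] turn z -0.0 dist 3.0 j6 -22.3
lin [-1.4, 1.4, 49.0] turn z -0.0 dist 49.0 j6 -22.3
lin [6.6, 1.4, 49.0] turn z -0.0 dist 49.0 j6 -21.6
```

View pics/m2.png

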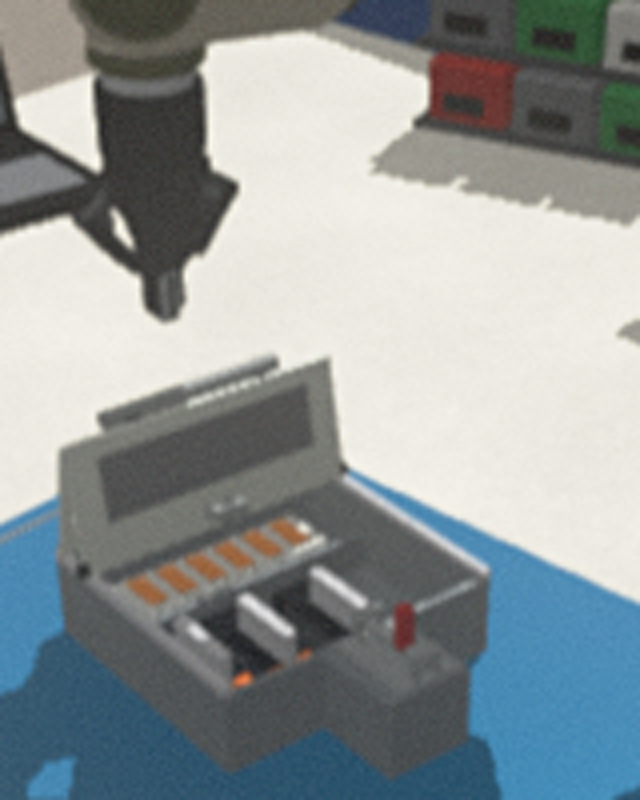

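View pics/m1.png

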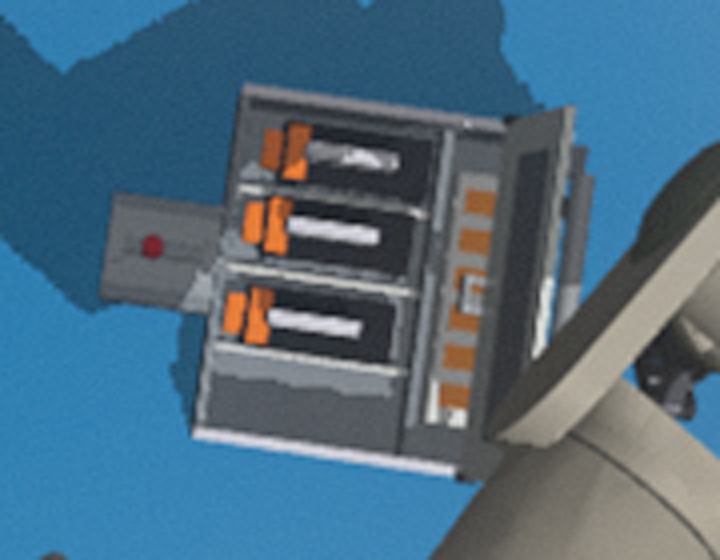

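>>> servo_tool(commands=[{"linear":[-3,1.4,30],"angular":[0,0,0],"gripper":-1},{"linear":[-3,1.4,50],"angular":[0,0,0],"gripper":-1},{"linear":[-1,1.4,50],"angular":[0,0,0],"gripper":-1},{"linear":[5,1.4,50],"angular":[0,0,0],"gripper":-1},{"linear":[10,1.4,50],"angular":[0,0,0],"gripper":-1},{"linear":[16,1.4,50.5],"angular":[0,0,0],"gripper":-1},{"linear":[21.5,1.4,51.4],"angular":[0,0,0],"gripper":-1},{"linear":[26.5,1.4,52.4],"angular":[0,0,0],"gripper":-1},{"linear":[31.7,1.4,53.4],"angular":[0,0,0],"gripper":-1},{"linear":[36.5,1.4,55],"angular":[0,0,0],"gripper":-1},{"linear":[41.3,1.4,56.5],"angular":[0,0,0],"gripper":-1},{"linear":[46,1.4,58.5],"angular":[0,0,0],"gripper":-1},{"linear":[50.5,1.4,60.5],"angular":[0,0,0],"gripper":-1},{"linear":[50.5,1.4,60.5],"angular":[0,0,0],"gripper":-1}])

```text
time_s: 42.2
position: [0.5306, -0.2737, 0.1658]
tool_rot: [[0.168, 0.986, -0.001], [0.986, -0.168, 0.001], [0.001, -0.001, -1.0]]
ft_force: [-0.3, 0.3, 1.6]
grip_width: 0.0002
```

```bash
python3 - <<'E'
from rect import *
shot("pics/n2.png","scene",(220,80,380,280),4)
plan((W(-3,-72,167),YB))
E
```

```text
now [ 0.5306 -0.274   0.166 ] psi 80.34 t 42.2 F [-0.4 -0.7 -0.7] w 0.4 tilt 0.07
lin [1.1, 0.2, -1.0] turn z -0.1 dist 1.0 j6 -17.7
```

View pics/n2.png

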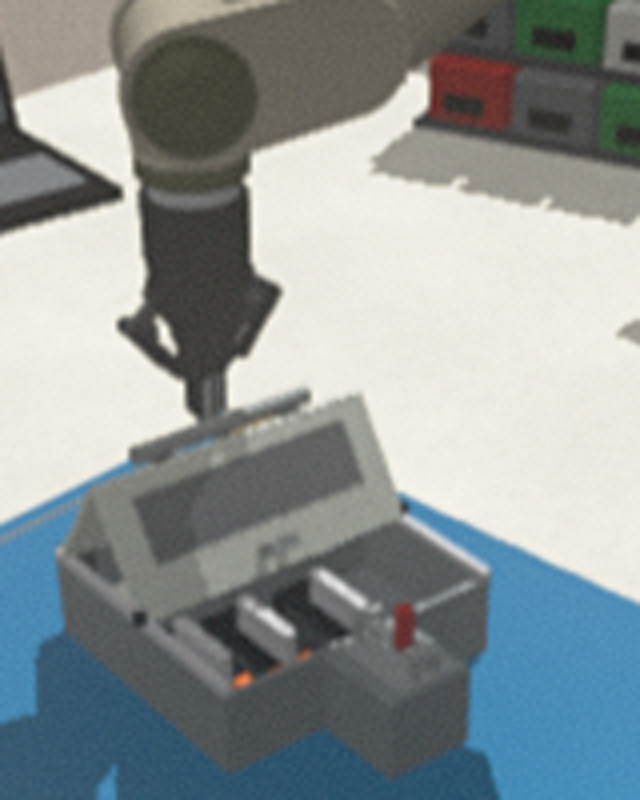

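>>> servo_tool(commands=[{"linear":[5,0,2],"angular":[0,0,0],"gripper":-1},{"linear":[10,0,4],"angular":[0,0,0],"gripper":-1},{"linear":[14,0,7],"angular":[0,0,0],"gripper":-1},{"linear":[18,0,10],"angular":[0,0,0],"gripper":-1},{"linear":[22,0,13],"angular":[0,0,0],"gripper":-1},{"linear":[26,0,16.5],"angular":[0,0,0],"gripper":-1},{"linear":[30,0,20],"angular":[0,0,0],"gripper":-1},{"linear":[33,0,23.5],"angular":[0,0,0],"gripper":-1},{"linear":[36,0,27.5],"angular":[0,0,0],"gripper":-1},{"linear":[39,0,31.5],"angular":[0,0,0],"gripper":-1},{"linear":[42,0,36],"angular":[0,0,0],"gripper":-1},{"linear":[44.5,0,40],"angular":[0,0,0],"gripper":-1},{"linear":[47,0,44.5],"angular":[0,0,0],"gripper":-1},{"linear":[49,0,49],"angular":[0,0,0],"gripper":-1},{"linear":[49,0,49],"angular":[0,0,0],"gripper":-1}])

```text
time_s: 43.75
position: [0.5387, -0.2258, 0.1166]
tool_rot: [[0.168, 0.986, -0.001], [0.986, -0.168, 0.001], [0.001, -0.001, -1.0]]
ft_force: [-0.5, -0.3, 0.4]
grip_width: -0.0001
```

```bash
python3 - <<'E'
from rect import *
shot("pics/n3.png","scene",(220,80,380,280),4)
plan((W(-3,-30,160),YB),(W(-3,-4,160),YB),(W(-3,-4,130),YB),(W(-3,0,99),YB))
E
```

```text
now [ 0.5387 -0.226   0.1169] psi 80.32 t 43.8 F [ 0.   0.4 -0. ] w 0.0 tilt 0.06
lin [-5.6, 0.1, -43.1] turn z -0.1 dist 43.0 j6 -13.7
lin [20.4, -0.0, -43.1] turn z -0.1 dist 48.0 j6 -11.2
lin [20.3, 0.0, -13.1] turn z -0.1 dist 24.0 j6 -11.2
lin [24.3, 0.0, 17.9] turn z -0.1 dist 30.0 j6 -10.9
```

View pics/n3.png

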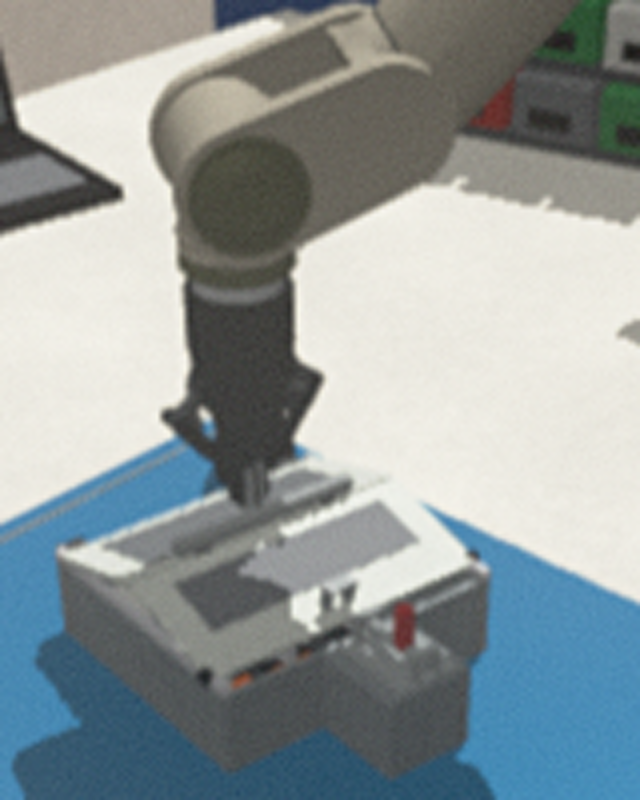

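>>> servo_tool(commands=[{"linear":[-6,0,0],"angular":[0,0,0],"gripper":-1},{"linear":[-6,0,-40],"angular":[0,0,0],"gripper":-1},{"linear":[10,0,-43],"angular":[0,0,0],"gripper":-1},{"linear":[21,0,-43],"angular":[0,0,0],"gripper":-1},{"linear":[21,0,-25],"angular":[0,0,0],"gripper":-1},{"linear":[21,0,-13],"angular":[0,0,0],"gripper":-1},{"linear":[21,0,-8],"angular":[0,0,0],"gripper":-1},{"linear":[22,0,-4],"angular":[0,0,0],"gripper":-1},{"linear":[22,0,0],"angular":[0,0,0],"gripper":-1},{"linear":[23,0,4],"angular":[0,0,0],"gripper":-1},{"linear":[23,0,8],"angular":[0,0,0],"gripper":-1},{"linear":[24,0,11],"angular":[0,0,0],"gripper":-1},{"linear":[24,0,14],"angular":[0,0,0],"gripper":-1},{"linear":[24,0,16],"angular":[0,0,0],"gripper":-1},{"linear":[24,0,18],"angular":[0,0,0],"gripper":-1}])

```text
time_s: 45.3
position: [0.5429, -0.2026, 0.0992]
tool_rot: [[0.168, 0.986, -0.0], [0.986, -0.168, 0.0], [0.0, -0.0, -1.0]]
ft_force: [-0.5, 1.3, 0.8]
grip_width: 0.0002
```

```bash
python3 - <<'E'
from rect import *
shot("pics/n4.png","scene",(220,80,380,280),4)
plan((W(-3,0,99),YB))
E
```

```text
now [ 0.5429 -0.2026  0.099 ] psi 80.31 t 45.4 F [-0.7  0.4  1.3] w 0.2 tilt 0.01
lin [0.6, -0.1, -0.0] turn z -0.1 dist 1.0 j6 -10.9
```

View pics/n4.png

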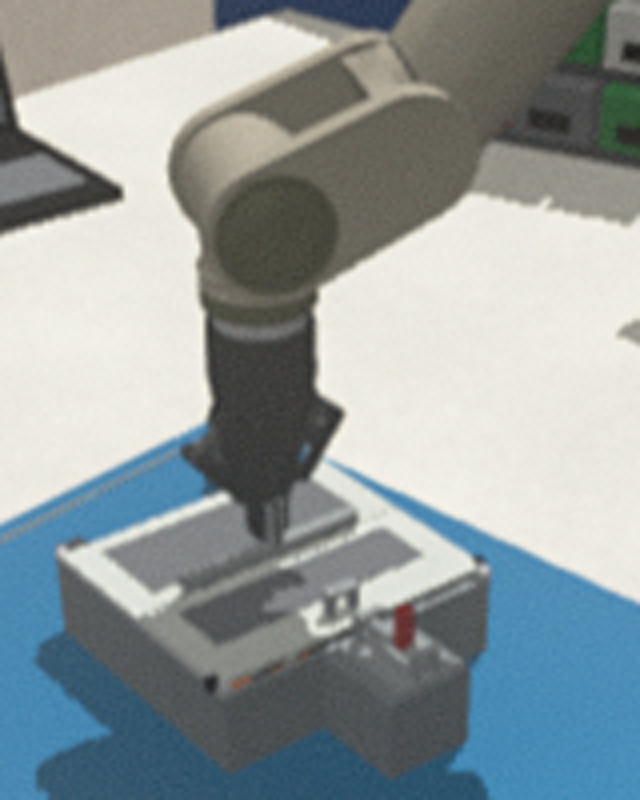

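Almost flat; no stop felt yet. Press further in small steps.

>>> servo_tool(commands=[{"linear":[1,0,1],"angular":[0,0,0],"gripper":-1},{"linear":[1,0,2],"angular":[0,0,0],"gripper":-1},{"linear":[1,0,3],"angular":[0,0,0],"gripper":-1},{"linear":[1,0,3],"angular":[0,0,0],"gripper":-1}])

```text
time_s: 45.75
position: [0.5431, -0.2025, 0.0985]
tool_rot: [[0.168, 0.986, 0.001], [0.986, -0.168, -0.003], [-0.002, 0.002, -1.0]]
ft_force: [-5.9, -0.7, 17.6]
grip_width: -0.0001
```

>>> servo_tool(commands=[{"linear":[0,0,1],"angular":[0,0,0],"gripper":-1},{"linear":[0,0,1],"angular":[0,0,0],"gripper":-1},{"linear":[0,0,1],"angular":[0,0,0],"gripper":-1}])

```text
time_s: 46.05
position: [0.5432, -0.2026, 0.0983]
tool_rot: [[0.168, 0.986, 0.002], [0.986, -0.168, -0.003], [-0.003, 0.003, -1.0]]
ft_force: [-8.3, 0.0, 23.0]
grip_width: -0.0
```

```bash
python3 - <<'E'
from rect import *
plan((W(-3,184,160),YB),(W(-3,184,102),YB),(W(-3,130,102),YB),pos=np.array([.5432,-.2026,.095]))
E
```

```text
now [ 0.5432 -0.2026  0.095 ] psi 80.32 t 46.0 F [-8.3  0.  23. ] w -0.0 tilt 0.22
lin [184.3, -0.7, -65.5] turn z -0.1 dist 196.0 j6 7.5
lin [184.5, -0.9, -7.5] turn z -0.1 dist 185.0 j6 7.5
lin [130.5, -0.7, -7.4] turn z -0.1 dist 131.0 j6 2.1
```

>>> servo_tool(commands=[{"linear":[0,0,-20],"angular":[0,0,0],"gripper":-1},{"linear":[0,0,-60],"angular":[0,0,0],"gripper":-1},{"linear":[20,0,-80],"angular":[0,0,0],"gripper":-1},{"linear":[60,0,-80],"angular":[0,0,0],"gripper":-1},{"linear":[105,0,-80],"angular":[0,0,0],"gripper":-1},{"linear":[150,0,-80],"angular":[0,0,0],"gripper":-1},{"linear":[180,0,-80],"angular":[0,0,0],"gripper":-1},{"linear":[186,0,-80],"angular":[0,0,0],"gripper":-1},{"linear":[186,0,-70],"angular":[0,0,0],"gripper":-1},{"linear":[186,0,-40],"angular":[0,0,0],"gripper":-1},{"linear":[186,0,-12],"angular":[0,0,0],"gripper":-1},{"linear":[186,0,-8],"angular":[0,0,0],"gripper":-1},{"linear":[186,0,-8],"angular":[0,0,0],"gripper":-1},{"linear":[186,0,-8],"angular":[0,0,0],"gripper":-1}])

```text
time_s: 47.45
position: [0.5749, -0.0191, 0.1044]
tool_rot: [[0.169, 0.986, 0.002], [0.986, -0.169, -0.001], [-0.0, 0.002, -1.0]]
ft_force: [0.2, -0.3, 0.1]
grip_width: 0.0001
```

```bash
python3 - <<'E'
from rect import *
p=shot("pics/q1.png","top",(300,170,480,310),4)
shot("pics/q2.png","scene",(220,120,380,280),4.5)
plan((W(-3,170,101),YB),(W(-3,130,101),YB))
E
```

```text
now [ 0.5749 -0.0188  0.1046] psi 80.29 t 47.5 F [ 0.7 -0.4  0.8] w 0.1 tilt 0.14
lin [-16.0, -1.2, 3.6] turn z -0.2 dist 16.0 j6 6.1
lin [-56.0, -1.1, 3.6] turn z -0.2 dist 56.0 j6 2.1
```

View pics/q1.png

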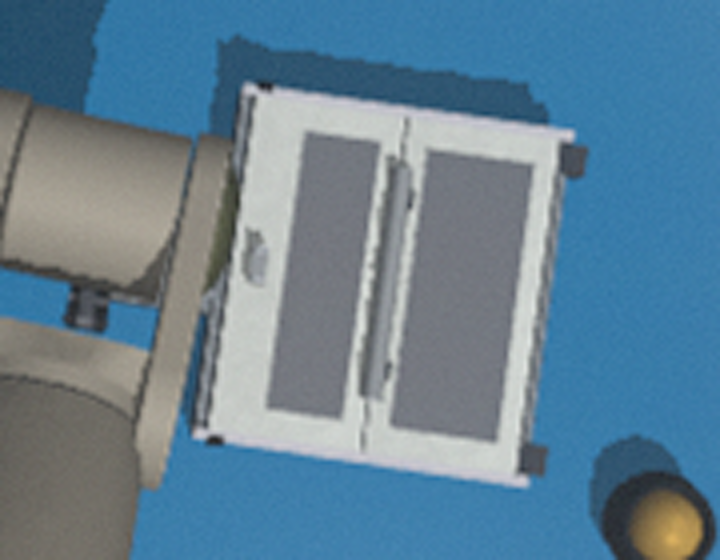

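View pics/q2.png

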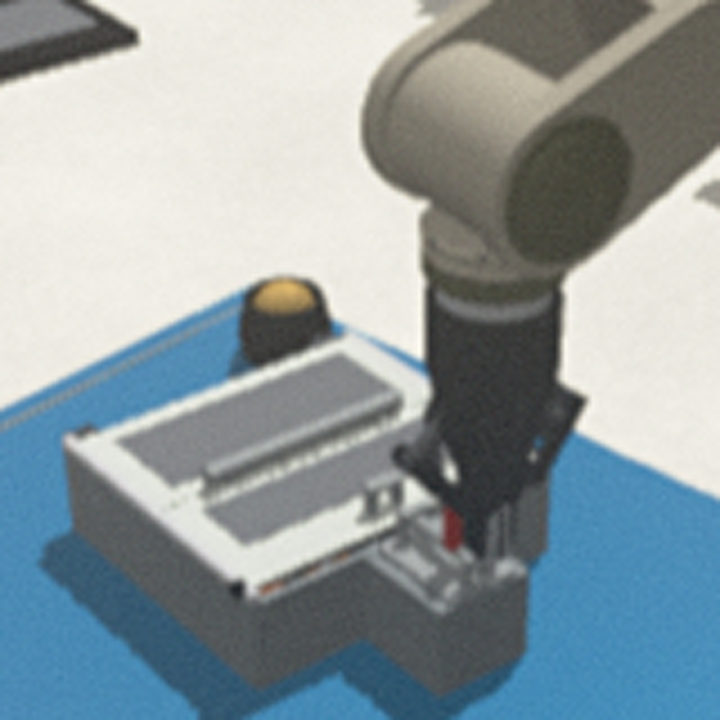

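>>> servo_tool(commands=[{"linear":[-8,-1,3],"angular":[0,0,0],"gripper":-1},{"linear":[-14,-1,3],"angular":[0,0,0],"gripper":-1},{"linear":[-18,-1,3],"angular":[0,0,0],"gripper":-1},{"linear":[-22,-1,3],"angular":[0,0,0],"gripper":-1},{"linear":[-26,-1,3],"angular":[0,0,0],"gripper":-1},{"linear":[-30,-1,3],"angular":[0,0,0],"gripper":-1},{"linear":[-34,-1,3],"angular":[0,0,0],"gripper":-1},{"linear":[-38,-1,3],"angular":[0,0,0],"gripper":-1},{"linear":[-42,-1,3],"angular":[0,0,0],"gripper":-1},{"linear":[-46,-1,3],"angular":[0,0,0],"gripper":-1},{"linear":[-49,-1,3],"angular":[0,0,0],"gripper":-1},{"linear":[-52,-1,3],"angular":[0,0,0],"gripper":-1},{"linear":[-55,-1,3],"angular":[0,0,0],"gripper":-1},{"linear":[-57,-1,3],"angular":[0,0,0],"gripper":-1},{"linear":[-58,-1,3],"angular":[0,0,0],"gripper":-1},{"linear":[-58,-1,3],"angular":[0,0,0],"gripper":-1}])

```text
time_s: 49.15
position: [0.5639, -0.0736, 0.1004]
tool_rot: [[0.168, 0.986, 0.001], [0.986, -0.168, 0.003], [0.004, 0.0, -1.0]]
ft_force: [2.2, 12.0, 2.5]
grip_width: -0.0002
```

```bash
python3 - <<'E'
from rect import *
shot("pics/q3.png","scene",(220,120,380,280),4.5)
plan((W(-3,130,101),YB))
E
```

```text
now [ 0.5639 -0.0735  0.1004] psi 80.33 t 49.2 F [ 2.8 11.6  2. ] w 0.4 tilt 0.2
lin [-0.2, 0.5, -0.6] turn z -0.1 dist 1.0 j6 2.1
```

View pics/q3.png

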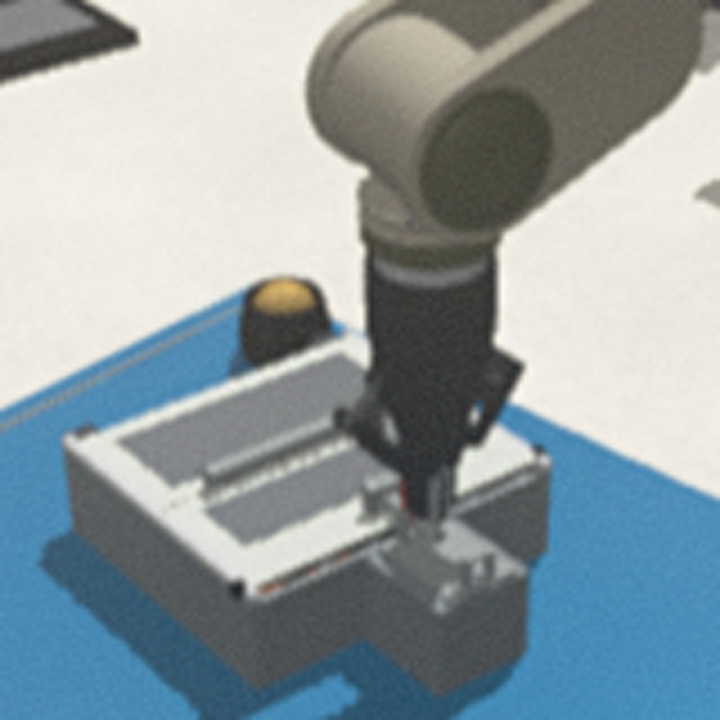

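>>> servo_tool(commands=[{"linear":[-1.5,0,0],"angular":[0,0,0],"gripper":-1},{"linear":[-1.5,0,0],"angular":[0,0,0],"gripper":-1},{"linear":[-1.5,0,0],"angular":[0,0,0],"gripper":-1}])

```text
time_s: 49.5
position: [0.5639, -0.0737, 0.1004]
tool_rot: [[0.168, 0.986, 0.002], [0.986, -0.168, 0.005], [0.006, 0.001, -1.0]]
ft_force: [4.1, 17.5, 4.3]
grip_width: -0.0003
```

>>> servo_tool(commands=[{"linear":[10,0,0],"angular":[0,0,0],"gripper":-1},{"linear":[14,0,-30],"angular":[0,0,0],"gripper":-1},{"linear":[14,0,-80],"angular":[0,0,0],"gripper":-1},{"linear":[50,0,-110],"angular":[0,0,0],"gripper":-1},{"linear":[100,0,-120],"angular":[0,0,0],"gripper":-1},{"linear":[150,0,-120],"angular":[0,0,0],"gripper":-1},{"linear":[200,0,-120],"angular":[0,0,0],"gripper":-1},{"linear":[250,0,-120],"angular":[0,0,0],"gripper":-1},{"linear":[250,0,-120],"angular":[0,0,0],"gripper":-1},{"linear":[250,0,-120],"angular":[0,0,0],"gripper":-1}])

```text
time_s: 50.5
position: [0.6053, 0.1703, 0.2198]
tool_rot: [[0.166, 0.986, -0.001], [0.986, -0.166, -0.001], [-0.001, -0.0, -1.0]]
ft_force: [-0.4, -0.7, -0.0]
grip_width: 0.0003
```

```bash
python3 - <<'E'
from rect import *
p=shot("pics/r1.png","top",(300,170,480,310),4,[W(0,112,112),W(0,152,112)])
shot("pics/r2.png","scene",(220,120,380,280),4.5)
shot("pics/r3.png","top",(120,100,520,340),2)
plan()
E
```

```text
now [0.6055 0.1682 0.2203] psi 80.21 t 50.6 F [-0.  -0.9 -0.6] w -0.2 tilt 0.03
```

View pics/r1.png

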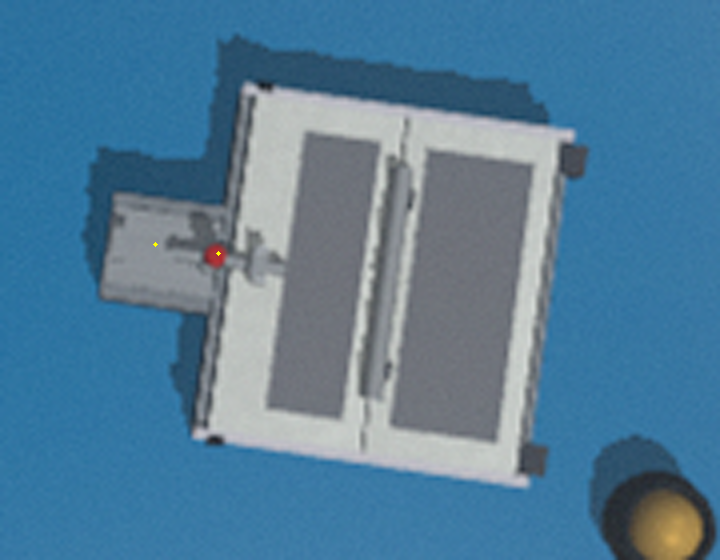

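View pics/r2.png

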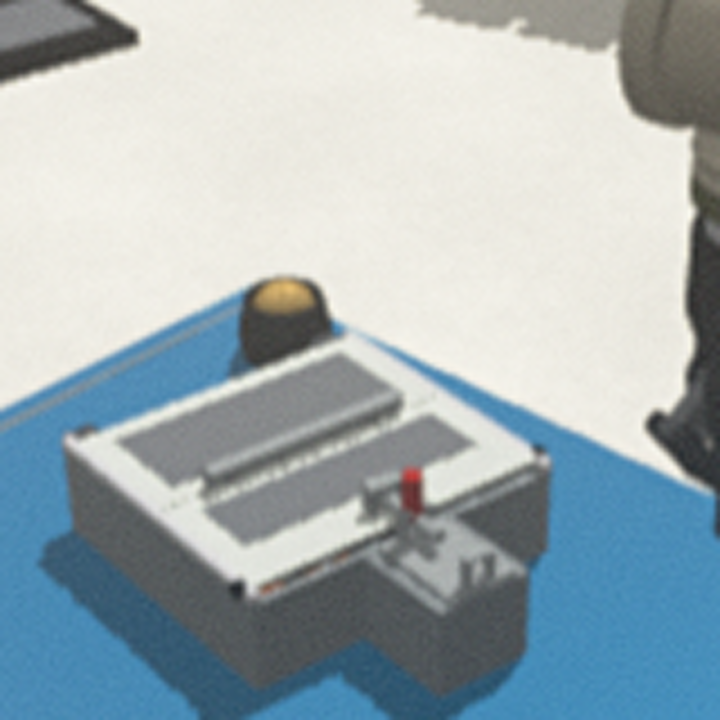

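View pics/r3.png

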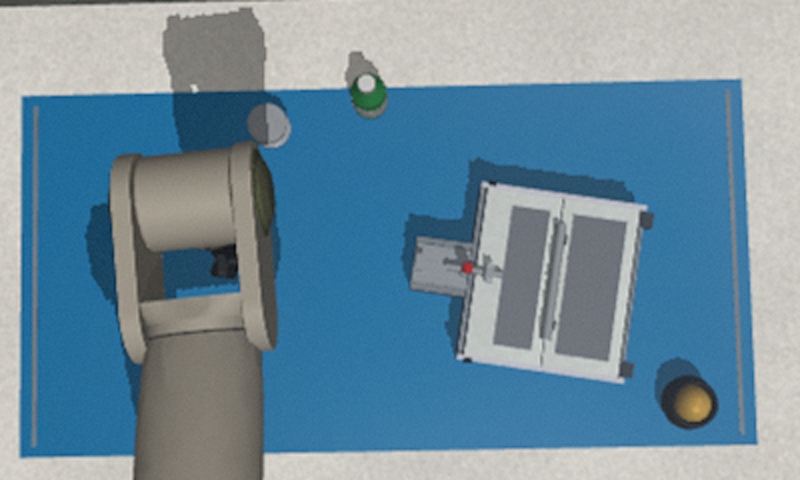

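Door is flat, the knob sits on the travel-40 mark with the rod through the keeper, and the bystanders are unmoved. Handing in.

```bash
python3 -c "
from rig import env
print(env.close_job())"
```

```text
the job is handed in; nothing more can be done
None
```

The job is done and handed in at about 51 s of the 200 s. I pushed the door back to its stop and put all three modules into bays 1, 2 and 3, plugs towards the bolt. Then I drew the bolt to its back stop, shut the door flat and slid the bolt home.

**Last checks:**
- **Door:** it met a firm stop at the expected rail height, with 18–23 N of push.
- **Bolt:** it met a firm stop at full travel. The top picture shows the knob within about 1 px (roughly 3 mm) of the fully-home mark and the rod through the keeper.
- **Modules:** before the door closed they showed inside their bays, with the fin tops in line. I could not look at them again after shutting it.
- **Bystanders:** the spool, bottle and pot show where they were at the start.

**What did not go cleanly:**
- **Second module:** my first try at lowering it caught on the box with about 40 N. The bolt was nudged about 7 mm towards open at the same time. I put this down to a 3 mm offset between camera and arm, corrected for it, and the module then went in.
- **Module in bay 2:** it sits about 3–4 mm off centre, close to the rib. It looked flat.
- **Third module:** its orientation was out of the wrist's range in one grasp, so I turned it on the bench and gripped it again.
- **Cameras:** the scene camera's calibration disagreed with the arm and the top view by 2–3 px, so I relied on the top view for positions.

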